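# Turn a tray of painted drawer knobs for the second coat

## Task

Cap the grey tray of drawer knobs with the empty yellow tray, rim on rim, turn the closed pair over together so that the knobs come to lie in the yellow tray with their bare backs up, and lift the grey tray off. Then lay the grey tray upside down on the wooden riser, where the yellow one lay, and set every knob out on the plywood board, bare back up and well clear of one another, leaving the yellow tray open side up on the table. Leave the other things lying where they are.

Things in the scene. Friction and masses are not known exactly. Their poses are not given: they have to be found in the camera images.
- tray_a_mid (a point): Grey pocket tray, face up with the knobs in it at the start. Body 56 (x) x 90 (y) x 14 mm, floor 4, walls 3 mm, 0.1 kg. Point: centre of the body, 7 mm above its underside; z from underside to open side, y along its length. Four pockets 23.5 (x) x 27 (y) x 10 mm deep, centres at x = +-13.25, y = +-28.5 mm; an empty channel across the middle. Away from the lug it can be gripped alone across x.
- tray_b_mid (a point): Yellow pocket tray, same shape, sizes, point and axes as the grey one; empty, upside down (z down) on the riser at the start, its lug hanging 8 mm down beside the riser. It caps the grey tray rim on rim, lengths parallel, lugs on opposite sides (own x axes opposed): then each lug hangs past the other's wall with 2 mm play; the pair is 28 mm high, 66 mm over both lugs.
- tray_a_lug (a point): Black lug of the grey tray: a plate 24 mm wide (y within 12 mm of mid-length) on its -x long side, from the underside to 8 mm beyond the rim, inner face 2 mm off the wall, outer face 33 mm from the tray's middle. Point: on its outer face, level with the rim; axes as the tray's. Gripped across both lugs at once (fingers closing along x), a capped pair is clamped together.
- tray_b_lug (a point): Orange lug of the yellow tray, as the black one. Point likewise. A capped pair also stands by itself on its 56 x 28 mm end, 90 mm tall, so it can be turned over in two quarter turns about x with a regrip between. To take a tray alone, grip its body 17 mm or more from mid-length, where there is no lug.
- riser_top (a point): Fixed wooden riser block, 50 (x) x 100 (y) x 20 mm, on which one tray lies upside down, lengths parallel (its lug hangs beside it on either side). Point: centre of its top face, z up.
- board_top (a point): Loose plywood painting board, 120 (x) x 160 (y) x 9 mm, 0.45 kg, flat on the table, with four pale spots 24 mm wide at x = +-30, y = +-45 mm from its centre (a guide only). Point: centre of its top face, z up.
- knob_1_mid (a point): Wooden drawer knob, round, 20 mm across and 18 mm high, 16 g: green painted face (chamfered, 17 mm across), bare wooden back with a dark screw hole. Point: its centre, 9 mm from either end; z from its bare back to its painted face (up at the start). Stands 8 mm over a tray's rim. May be absent.
- knob_2_mid (a point): Wooden drawer knob, round, 20 mm across and 18 mm high, 16 g: green painted face (chamfered, 17 mm across), bare wooden back with a dark screw hole. Point: its centre, 9 mm from either end; z from its bare back to its painted face (up at the start). Stands 8 mm over a tray's rim. May be absent.
- knob_3_mid (a point): Wooden drawer knob, round, 20 mm across and 18 mm high, 16 g: green painted face (chamfered, 17 mm across), bare wooden back with a dark screw hole. Point: its centre, 9 mm from either end; z from its bare back to its painted face (up at the start). Stands 8 mm over a tray's rim. May be absent.
- knob_4_mid (a point): Wooden drawer knob, round, 20 mm across and 18 mm high, 16 g: green painted face (chamfered, 17 mm across), bare wooden back with a dark screw hole. Point: its centre, 9 mm from either end; z from its bare back to its painted face (up at the start). Stands 8 mm over a tray's rim. May be absent.
- flat_brush: Flat paint brush with red handle, 228 mm long, bystander; lies loose on the table; origin at the middle of its underside.
- eraser: White eraser in a card sleeve, 43 mm, bystander; lies loose on the table; origin at the middle of its underside.
- pencil: Short orange pencil, 73 mm, bystander; lies loose on the table; origin at the middle of its underside.
- carpenter_pencil: Red carpenter's pencil, 153 mm, bystander; lies loose on the table; origin at the middle of its underside.
- wood_block: Wooden block with paint on top, 28 x 34 x 49 mm, bystander; lies loose on the table; origin at the middle of its underside.
Mind the look-alikes: they are no part of the job. What is shaped like the part that bears riser_top but blue is not meant. What is shaped like the part that bears tray_a_mid but red is not meant.

How it is judged:
By the outcome, as a careful person would: the job done as asked, in the order asked, and still so for the second after the job is handed in, with the robot touching nothing.
Of knob_1, knob_2, knob_3, knob_4 only 3 to 4 are there at a start; the rules pass over those that are not, and their reading is None.
At some moment in a run one of board may be knocked a few centimetres aside while the robot is not near it.
It also fails if it takes over 200 s, if anything falls off the work surface, if the arm or the gripper's body presses on something with over 40 N, if the wrist force passes 120 N, or if a joint passes its speed limit or range.

## Robot

A 6-joint arm with a two-finger parallel gripper is mounted at the origin on a cart in front of the work surface, level with it; the furniture and walls round the work are solid. World frame = base frame: x ahead of the robot, y to its left, z up, the work surface at z = 0. Lengths are in mm, angles in rad, forces in N, time in s.
With the tool pointing down it reaches from about 275 to 725 mm from the base axis. Payload 5.6 kg.
Tool frame: the origin (TCP) lies between the finger pads; the fingertips stand r.nose_length ahead of it and the grasp point (between the pads) lies 5 mm behind it (r.nose_length is the distance from the TCP to the fingertips, in mm); z points along the fingers, y is the line along which they close (so a half turn about z gives the same grasp; the last joint's range is limited). The gripper opens to 85 mm and grips with 20 to 120 N. Pads are 22 mm wide; open, the fingers measure 114 mm over their backs; the gripper's body (76 mm by 85 mm) begins 54 mm behind the grasp point. The pads swing forward as they close: fully open they stand 13 mm farther back than shut.
Start: joints at [1.609, 0.255, 0.108, 0, -1.424, -0.285], TCP at [134.339, 533.335, 245.283] pointing down, gripper open.
Joint ranges: [-2.95, 2.95], [-1.21, 1.97], [-1.09, 1.5], [-2.87, 1.71], [-2.94, -0.07], [-3.05, 3.05]. Speed limits (rad/s): [2.57, 2.57, 3.14, 3.14, 3.14, 3.14].

## Interface

Orientations are given as a rotation vector (axis times angle).
In Python, from plant import r, vision gives the robot as it stands.
- The arm moves only by the tool jog_arm, never from a script. Its argument "increments" is a list of rows, each a list of 6 numbers: the shift along the tool's x, y, z in cm, then the turn, a rotation vector about the tool's x, y, z in degrees. A call has 1 to 10 rows; each row is the pose to reach, as a shift and turn from the pose commanded when the call began, along the tool's axes at that moment; what a row does not reach only later rows make up. A row lasts 1/12 s, in which the tool goes at most 41.7 mm and 7.16 degrees, less where a joint would pass 70% of its speed; a pose out of reach is approached as far as the arm can. A call with a gripper value outside its range is refused whole. "gripper" is the closure in counts, from 0 (fully open) to 255 (shut), set as the call begins (left out, the last holds). The fingers move at their own pace and stop on an object; "newtons" is the grip in N (left out, the last holds). Time passes only in rows, so rows that repeat a pose let the fingers close. It gives the time, the measured TCP pose, the force, the opening and the grip force at its end, in the units of the state.
- r.sense(): the state, without advancing time (a new reading comes with each control period).
- vision.snapshot(name): name is "scene" or "side" or "wrist"; returns a dict with "img" (420x560x3 uint8, blue, green, red), "mtx" (3x3 intrinsics, pixels), "R" (3x3) and "t" (3): a world point X has camera coordinates R X + t. Camera axes: x right, y down, z forward; pixel columns grow to the right and rows downward; lengths in mm; the calibration is good to about 2 mm. The wrist camera is an equidistant fisheye: a pixel r from the principal point sees the ray r / f radians off the axis. A picture is of the moment at which its call begins. There is no depth.
- r.job_done(): hands the job in; it is judged then, once.
Trained networks look in a picture, given as the dict that the camera call returned (one of the last four; its "shot" number tells which), for a name from the list of things; names that differ only in an ending like _2 or _b are one class to them, and where a whole thing is asked for, a point or a joint stands for the part that bears it (a point fixed in the world has none). Each returns a list of dicts, best first, with "conf" (0 to 1); they miss things now and then, are a little off and sometimes report something else, mostly with a low value. They report only what shows in the picture. A call takes as long as a camera call. They do not tell look-alikes from the thing itself.
- vision.outline_of(label, picture): "pixels" (420x560 bool, what is visible of it) and "uv" ([column, row] in pixels, amid what is visible of it).
- vision.pinpoint(label, picture): "uv" ([column, row] in pixels: a listed point, or the origin of a listed thing).
The state is a dict: "clock": time; "qpos": joint angles; "qd": joint speeds; "joint_efforts": joint torques, N m; "position": TCP position; "tool_rot": TCP orientation; "wrist_force": force on the tool from outside, world axes, zero at the start; "ft_torque": the same for the moment, N m; "finger_gap": finger opening in mm; "grip_force": force on a finger pad.
Only numpy, scipy, OpenCV 4.12 (cv2) and the standard library are available. Lean on these libraries where they do the work, as an engineer would, in place of code of your own. Each camera call takes 0.05 s, during which the arm holds its last target. There are 200 camera calls.

## Working session

There is one attempt and no reset: what is moved stays moved. The work goes in short steps, Python scripts to look and compute and a tool call to move; the robot and the scene stay as the last step left them, time stands still between calls to the robot, and variables do not carry over. Pictures are saved under pics/ and viewed, at most 14 in all, crops included, and the job is handed in when it is done.

Besides the shell and the picture viewer there is one more tool, called after ">>>" by a JSON object that holds its "op" and its "data". jog_arm: Moves the arm, as the interface text tells. Its arguments: {"type":"object","properties":{"increments":{"type":"array"},"gripper":{"type":"number"},"newtons":{"type":"number"}},"required":["increments"]}

```bash
ls; mkdir -p pics
cat > h.py <<'E'
import numpy as np, cv2
from scipy.spatial.transform import Rotation as Ro
from plant import r, vision
def ray(p,uv):
    K=p["mtx"];x=(uv[0]-K[0,2])/K[0,0];y=(uv[1]-K[1,2])/K[1,1]
    if p.get("fish"):
        th=np.hypot(x,y);s=np.sin(th)/max(th,1e-9);d=np.array([x*s,y*s,np.cos(th)])
    else: d=np.array([x,y,1.])
    R=np.array(p["R"]);t=np.array(p["t"])
    return -R.T@t,R.T@d
def atz(p,uv,z):
    c,d=ray(p,uv);return c+d*(z-c[2])/d[2]
def snap(n):
    p=vision.snapshot(n);p["fish"]=(n=="wrist");return p
def proj(p,X):
    c=np.array(p["R"])@np.array(X)+p["t"];K=p["mtx"]
    if p["fish"]:
        th=np.arctan2(np.hypot(c[0],c[1]),c[2]);n=np.hypot(c[0],c[1]);x,y=c[0]/n*th,c[1]/n*th
    else: x,y=c[:2]/c[2]
    return np.array([K[0,0]*x+K[0,2],K[1,1]*y+K[1,2]])
def st():
    s=r.sense();return np.array(s["position"]),Ro.from_rotvec(s["tool_rot"]),s
def go(P,Rt=None):
    "increment row to reach pose"
    p,R,s=st();d=R.inv().apply(np.array(P)-p)/10
    w=np.zeros(3) if Rt is None else np.degrees((R.inv()*Rt).as_rotvec())
    return np.round(np.r_[d,w],2).tolist()
E
python3 - <<'E'
from h import *
p,R,s=st();print(p,R.as_matrix().round(3),s["clock"],s["finger_gap"],r.nose_length)
for n in("scene","side","wrist"):
    q=snap(n);cv2.imwrite(f"pics/{n}0.png",q["img"])
    c,d=ray(q,(280,210));print(n,c,d)
    for l,z in(("tray_a_mid",7),("tray_a_lug",14),("riser_top",20),("board_top",9),("knob_1_mid",13),("wood_block",0)):
        for k in vision.pinpoint(l,q): print(l,round(k["conf"],2),np.round(k["uv"]),atz(q,k["uv"],z).round(1)[:2])
E
```

```text
pics
[134.17055926 532.89731814 244.39194585] [[ 0.97  -0.244 -0.   ]
 [-0.244 -0.97  -0.002]
 [ 0.     0.002 -1.   ]] 0.0 85.25377310142758 14.0
scene [-151.93171224 -958.00426003  668.46650638] [ 0.51638425  0.74988091 -0.41391451]
tray_a_mid 0.85 [297. 248.] [558.1 -12.7]
tray_a_mid 0.79 [251. 240.] [473.7 112.2]
tray_a_mid 0.43 [349. 247.] [ 688.1 -101.3]
tray_a_lug 0.75 [253. 212.] [581.3 271.2]
tray_a_lug 0.7 [288. 247.] [530.6  -4.9]
tray_a_lug 0.63 [257. 238.] [486.3  98.7]
riser_top 0.9 [263. 291.] [ 343.8 -158.8]
riser_top 0.6 [257. 212.] [581.7 247.4]
riser_top 0.22 [238. 262.] [363.7  -2. ]
board_top 0.58 [348. 287.] [ 537.7 -257.6]
knob_1_mid 0.48 [301. 251.] [549.4 -43.3]
wood_block 0.46 [258. 196.] [690.  414.3]
side [ 598.98891321 1021.83680599  474.30668697] [-0.07082515 -0.91549084 -0.39642186]
tray_a_mid 0.9 [297. 236.] [481.4 118.1]
tray_a_mid 0.64 [265. 218.] [563.2  -1.3]
tray_a_lug 0.78 [296. 228.] [481.8  78.8]
tray_a_lug 0.65 [280. 214.] [519.4 -13. ]
tray_a_lug 0.51 [220. 239.] [680.6 143.2]
tray_a_lug 0.18 [263. 217.] [570.3   9.9]
riser_top 0.74 [264. 254.] [573.1 232.7]
riser_top 0.69 [332. 196.] [ 340.8 -147.2]
board_top 0.57 [269. 188.] [ 542.8 -245.2]
board_top 0.49 [266. 252.] [567.6 203. ]
knob_1_mid 0.63 [219. 206.] [702.3 -70.8]
knob_1_mid 0.62 [269. 214.] [549.9 -10.1]
wood_block 0.76 [217. 303.] [669.7 389.4]
wrist [203.28456873 516.47916566 374.01429884] [-0.27350992  0.0846301  -0.95813886]
```

Run:
```python
import cv2,numpy as np
a=cv2.imread("pics/scene0.png")[150:340,150:420];b=cv2.imread("pics/side0.png")[140:330,150:420]
cv2.imwrite("pics/both0.png",np.vstack([cv2.resize(x,(800,563))[:, :] for x in (a,)]));cv2.imwrite("pics/both1.png",cv2.resize(b,(800,563)))
```

```text
(no output)
```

View pics/both0.png

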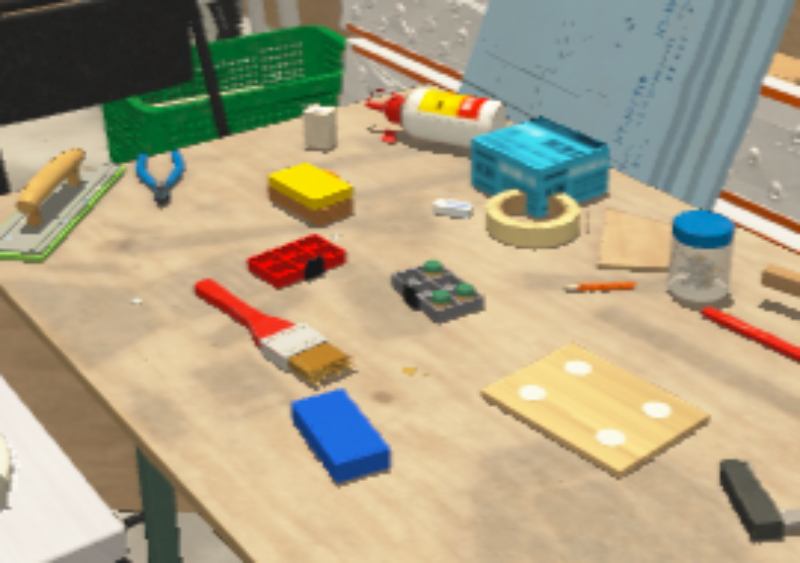

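View pics/both1.png

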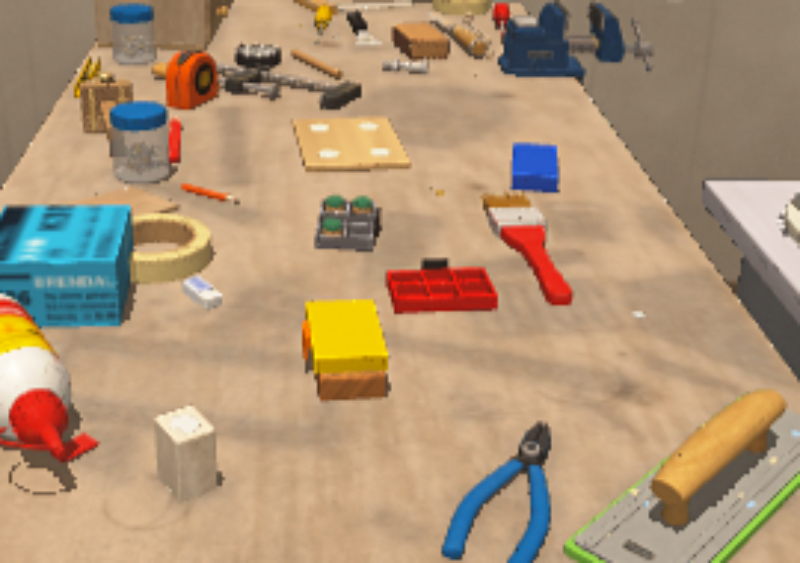

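The wooden riser carrying the yellow tray is at crop (310,195) in the scene view. The grey tray with 3 green knobs is at (438,290) and the board at (597,408). The red tray (297,262) and the blue block (340,435) are the look-alikes, excluded by colour. The lugs already face opposite ways: orange towards +x, black towards -x.

```bash
cat >> h.py <<'E'
def down(yaw):  # tool x at yaw (deg), z down
    return Ro.from_euler('z',yaw,degrees=True)*Ro.from_euler('x',180,degrees=True)
E
python3 - <<'E'
from h import *
print(go((575,205,210),down(-90)))
E
```

```text
[50.75, 21.07, 3.53, -0.0, 0.0, 75.86]
```

>>> {"op": "jog_arm", "data": {"increments": [[50.75,21.07,3.5,0,0,75.86],[50.75,21.07,3.5,0,0,75.86],[50.75,21.07,3.5,0,0,75.86],[50.75,21.07,3.5,0,0,75.86],[50.75,21.07,3.5,0,0,75.86],[50.75,21.07,3.5,0,0,75.86],[50.75,21.07,3.5,0,0,75.86],[50.75,21.07,3.5,0,0,75.86],[50.75,21.07,3.5,0,0,75.86],[50.75,21.07,3.5,0,0,75.86]]}}

```text
clock: 1.88
position: [469.2, 283.4, 218.9]
tool_rot: [-2.295, 2.144, -0.0]
wrist_force: [0.3, 1.5, 0.8]
finger_gap: 85.2
grip_force: 0.0
```

Run:
```python
from h import *
print(st()[0],go((575,205,210),down(-90)))
```

```text
[469.21952059 283.36304988 218.9379119 ] [8.54, -10.02, 0.9, -0.03, 0.02, 3.9]
```

>>> {"op": "jog_arm", "data": {"increments": [[8.5,-10,0.9,0,0,3.9],[8.5,-10,0.9,0,0,3.9],[8.5,-10,0.9,0,0,3.9],[8.5,-10,0.9,0,0,3.9],[8.5,-10,0.9,0,0,3.9],[8.5,-10,0.9,0,0,3.9],[8.5,-10,0.9,0,0,3.9]]}}

```text
clock: 2.47
position: [573.3, 208.2, 210.0]
tool_rot: [-2.229, 2.214, 0.0]
wrist_force: [-0.7, -0.5, 0.8]
finger_gap: 85.4
grip_force: 0.0
```

Run:
```python
from h import *
p,R,s=st();print(p,np.degrees(R.as_rotvec()),s["qpos"])
q=snap("wrist");print(ray(q,(280,210)))
im=q["img"]
for l,z in(("tray_a_mid",27),("tray_a_lug",20),("riser_top",20)):
    for k in vision.pinpoint(l,q): print(l,round(k["conf"],2),np.round(k["uv"]),atz(q,k["uv"],z).round(1)[:2])
cv2.imwrite("pics/w1.png",cv2.resize(im,(800,600)))
hsv=cv2.cvtColor(im,cv2.COLOR_BGR2HSV)
m=cv2.inRange(hsv,(24,150,120),(34,255,255))
n,L,S,C=cv2.connectedComponentsWithStats(m);i=1+S[1:,4].argmax();print(S[i],C[i])
c=cv2.findContours((L==i).astype(np.uint8),cv2.RETR_EXTERNAL,cv2.CHAIN_APPROX_NONE)[0][0][:,0]
w=np.array([atz(q,u,34)[:2] for u in c],np.float32)
print(cv2.minAreaRect(w),cv2.boxPoints(cv2.minAreaRect(w)))
```

```text
[573.26998581 208.15170336 209.98628274] [-1.27694214e+02  1.26843298e+02  1.40321331e-02] [ 6.04122407e-01  3.85505815e-01  2.03443275e-01 -2.00792073e-04
 -1.38852578e+00 -5.97400083e-01]
(array([574.13898849, 137.80328531, 338.69380742]), array([ 0.01161322,  0.28655454, -0.95799354]))
tray_a_mid 0.89 [377. 107.] [484.8 126.3]
[ 258  177   61   88 4722] [289.08640407 219.91910208]
((568.6870727539062, 241.71832275390625), (55.22831344604492, 89.21090698242188), 4.316494464874268) [[537.794   284.11887]
 [544.5085  195.161  ]
 [599.58014 199.31778]
 [592.86566 288.27563]]
```

View pics/w1.png

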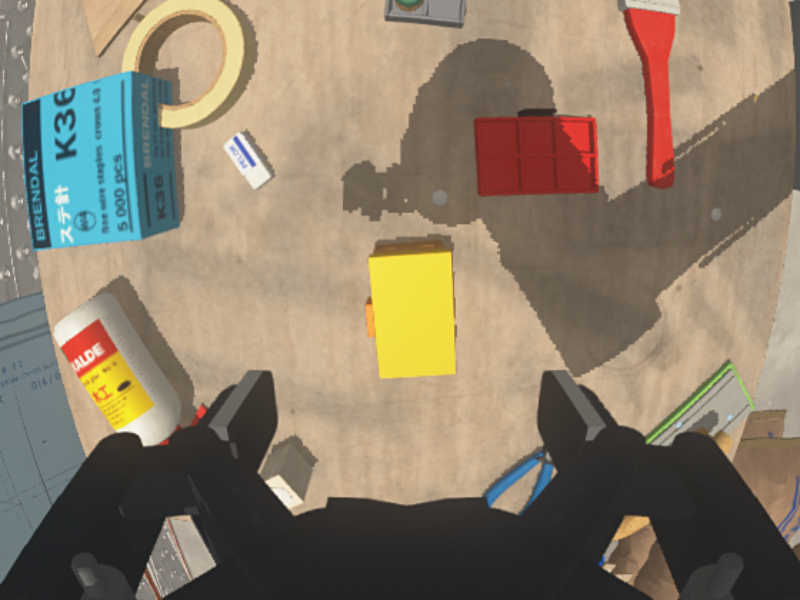

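Yellow tray rectangle measured 55×89 mm, matching the given size. Its centre is (568.7, 241.7) with +4.3° yaw, and the orange lug is on the +x side. I'll grip it 28 mm towards -y from its centre.

Run:
```python
from h import *
print(go((570.8,213.8,31),down(-85.7)))
```

```text
[-0.53, 0.25, 17.93, -0.04, 0.03, -3.87]
```

>>> {"op": "jog_arm", "data": {"increments": [[-0.5,0.25,12,0,0,-3.9],[-0.5,0.25,12,0,0,-3.9],[-0.5,0.25,12,0,0,-3.9],[-0.5,0.25,12,0,0,-3.9],[-0.5,0.25,12,0,0,-3.9],[-0.5,0.25,12,0,0,-3.9]]}}

```text
clock: 3.17
position: [572.8, 213.3, 92.7]
tool_rot: [-2.301, 2.134, -0.004]
wrist_force: [0.3, 0.1, 1.1]
finger_gap: 85.2
grip_force: 0.0
```

Run:
```python
from h import *
print(go((570.8,213.8,31),down(-85.7)))
```

```text
[-0.06, 0.22, 6.17, -0.23, 0.04, 0.01]
```

>>> {"op": "jog_arm", "data": {"increments": [[-0.05,0.2,3,0,0,0],[-0.05,0.2,6.2,0,0,0],[-0.05,0.2,6.2,0,0,0],[-0.05,0.2,6.2,0,0,0],[-0.05,0.2,6.2,0,0,0]]}}

```text
clock: 3.58
position: [571.4, 213.8, 31.2]
tool_rot: [-2.3, 2.134, -0.004]
wrist_force: [1.0, -0.6, 0.4]
finger_gap: 85.1
grip_force: 0.0
```

>>> {"op": "jog_arm", "data": {"increments": [[0,0,0,0,0,0],[0,0,0,0,0,0],[0,0,0,0,0,0],[0,0,0,0,0,0],[0,0,0,0,0,0],[0,0,0,0,0,0],[0,0,0,0,0,0],[0,0,0,0,0,0]], "gripper": 140, "newtons": 30}}

```text
clock: 4.25
position: [570.4, 213.4, 29.9]
tool_rot: [-2.3, 2.135, -0.002]
wrist_force: [-0.5, -0.1, 5.9]
finger_gap: 55.4
grip_force: 31.5
```

Run:
```python
from h import *
p,R,s=st();print(p,R.as_rotvec(),s["wrist_force"],s["ft_torque"])
q=snap("wrist");cv2.imwrite("pics/w2.png",q["img"])
print(go((570.8,213.8,31),down(-85.7)))
```

```text
[570.36781853 213.44916761  29.89994768] [-2.30047566e+00  2.13506303e+00 -2.11954874e-03] [-0.50898438 -0.06407854  5.87579916] [ 0.09529135  0.521517   -0.04992194]
[-0.03, -0.05, -0.11, -0.18, 0.06, -0.03]
```

View pics/w2.png

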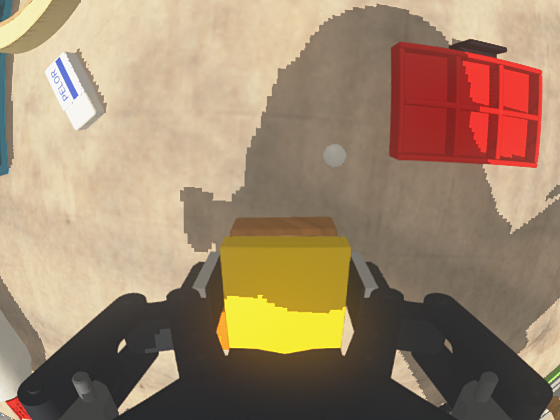

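>>> {"op": "jog_arm", "data": {"increments": [[0,0,-2,0,0,0],[0,0,-5,0,0,0],[0,0,-9,0,0,0],[0,0,-13,0,0,0],[0,0,-16,0,0,0],[0,0,-16,0,0,0],[0,0,-16,0,0,0]], "newtons": 40}}

```text
clock: 4.88
position: [570.1, 213.5, 190.6]
tool_rot: [-2.298, 2.134, -0.002]
wrist_force: [0.1, -0.2, -2.1]
finger_gap: 55.3
grip_force: 44.3
```

Run:
```python
from h import *
print(st()[0],go((562,-43,190),down(-85.7)))
```

```text
[570.12718947 213.45778289 190.59379068] [25.52, 2.71, -0.02, -0.27, 0.16, -0.06]
```

>>> {"op": "jog_arm", "data": {"increments": [[3,0.3,0,0,0,0],[6.5,0.7,0,0,0,0],[10,1,0,0,0,0],[14,1.4,0,0,0,0],[18,1.9,0,0,0,0],[21.5,2.3,0,0,0,0],[24,2.6,0,0,0,0],[25.5,2.7,0,0,0,0],[25.5,2.7,0,0,0,0],[25.5,2.7,0,0,0,0]]}}

```text
clock: 5.72
position: [560.4, -44.1, 186.6]
tool_rot: [2.299, -2.139, -0.003]
wrist_force: [0.5, -0.2, -0.6]
finger_gap: 55.0
grip_force: 44.2
```

Run:
```python
from h import *
p,R,s=st();print(p,np.degrees(R.as_rotvec()),s["finger_gap"],s["wrist_force"])
q=snap("wrist");im=q["img"]
for l,z in(("tray_a_mid",7),("tray_a_lug",14),("knob_1_mid",13)):
    for k in vision.pinpoint(l,q): print(l,round(k["conf"],2),np.round(k["uv"]),atz(q,k["uv"],z).round(1)[:2])
o=vision.outline_of("tray_a_mid",q)
for k in o: 
  w=np.array([atz(q,(u,v),14)[:2] for v,u in zip(*np.nonzero(k["pixels"]))],np.float32);print(k["conf"],k["uv"],cv2.minAreaRect(w))
cv2.imwrite("pics/w3.png",im)
u=np.array(proj(q,(558,-10,14)),int);print(u)
c=im[max(0,u[1]-60):u[1]+60,u[0]-80:u[0]+80];cv2.imwrite("pics/w3c.png",cv2.resize(c,(800,600),interpolation=cv2.INTER_CUBIC))
```

```text
[560.36937537 -44.12920858 186.55336418] [ 131.71734128 -122.54827293   -0.16383528] 55.01282199850257 [ 0.46303585 -0.21291861 -0.63929436]
tray_a_mid 0.88 [341. 333.] [480.6 125.2]
tray_a_mid 0.67 [287. 218.] [555.7 -14.3]
tray_a_mid 0.19 [317. 226.] [524.3  -7.8]
tray_a_mid 0.17 [219. 314.] [625.3 108.6]
tray_a_lug 0.66 [319. 229.] [523.8  -7.7]
tray_a_lug 0.59 [344. 316.] [483.2  95.2]
knob_1_mid 0.71 [305. 194.] [540.4 -41.8]
0.85 [345.9, 331.1] ((474.7496337890625, 119.69964599609375), (12.903300285339355, 68.55581665039062), 3.5263075828552246)
0.74 [287.7, 210.0] ((557.9337158203125, -31.03853988647461), (65.0119400024414, 65.14586639404297), 3.9256417751312256)
[284 224]
```

View pics/w3c.png

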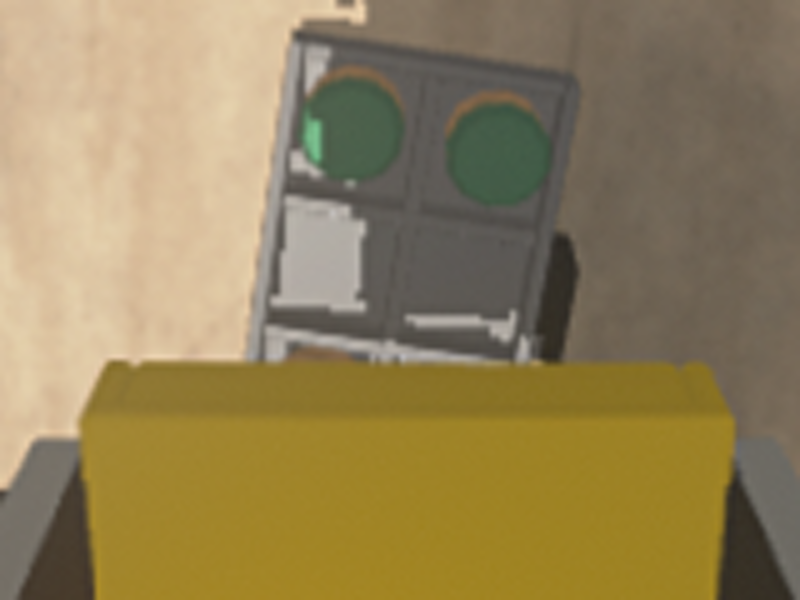

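The grey tray is partly hidden by the yellow one. Its lug is on -x, and knobs sit in both -y pockets and in one +y pocket. I'll move back 60 mm for a clear look.

>>> {"op": "jog_arm", "data": {"increments": [[-3,0,0,0,0,0],[-6,0,0,0,0,0],[-6,0,0,0,0,0],[-6,0,0,0,0,0],[-6,0,0,0,0,0],[-6,0,0,0,0,0]]}}

```text
clock: 6.47
position: [556.7, 16.2, 187.8]
tool_rot: [2.302, -2.138, 0.0]
wrist_force: [-1.1, 0.5, -0.9]
finger_gap: 54.9
grip_force: 44.3
```

Run:
```python
from h import *
p,R,s=st();print(p,np.degrees(R.as_rotvec()),s["finger_gap"])
q=snap("wrist");im=q["img"]
for k in vision.pinpoint("knob_1_mid",q): print(round(k["conf"],2),np.round(k["uv"]),atz(q,k["uv"],13).round(1)[:2])
for k in vision.outline_of("tray_a_mid",q): 
  w=np.array([atz(q,(u,v),14)[:2] for v,u in zip(*np.nonzero(k["pixels"]))],np.float32);print(k["conf"],k["uv"],cv2.minAreaRect(w))
u=np.array(proj(q,(556,-14,14)),int);print(u)
x0,y0=u[0]-60,max(0,u[1]-45);c=im[y0:y0+90,x0:x0+120];print(x0,y0)
cv2.imwrite("pics/w4c.png",cv2.resize(c,(800,600),interpolation=cv2.INTER_CUBIC))
np.savez("q4.npz",mtx=q["mtx"],R=q["R"],t=q["t"],fish=True)
# yellow underside edges in hand
hsv=cv2.cvtColor(im,cv2.COLOR_BGR2HSV);m=cv2.inRange(hsv,(22,120,60),(36,255,255));n,L,S,C=cv2.connectedComponentsWithStats(m);i=1+S[1:,4].argmax();print(S[i])
```

```text
[556.71931596  16.17266145 187.7765402 ] [ 1.31892829e+02 -1.22474113e+02  6.53322026e-03] 54.90406516859884
0.68 [438. 212.] [393.2  26.7]
0.55 [304. 130.] [543.6 -42.2]
0.97 [291.5, 159.9] ((556.0162963867188, -13.361824035644531), (89.6401138305664, 62.641239166259766), 84.8951187133789)
[288 158]
228 113
[  220   236   131   118 13767]
```

View pics/w4c.png

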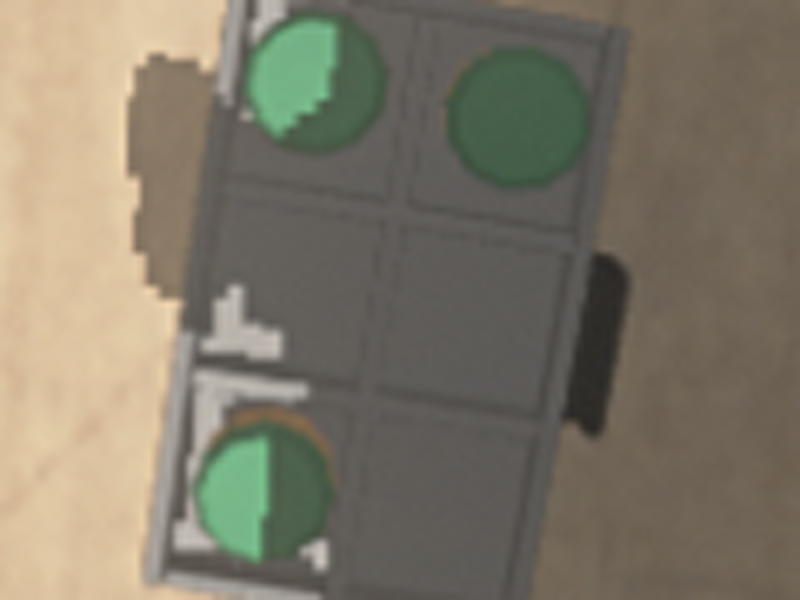

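Run:
```python
from h import *
d=np.load("q4.npz");q={k:d[k] for k in("mtx","R","t")};q["fish"]=True
P=lambda a,z=14:atz(q,(228+(a[0]+.5)/6.667-.5,113+(a[1]+.5)/6.667-.5),z)[:2]
for n,a,b in(("L",(228,10),(150,575)),("R",(628,30),(530,595)),("T",(430,2),(625,28)),("B",(150,580),(320,600)),("lug",(628,270),(603,430))):
    A,B=P(a),P(b);v=B-A;print(n,A.round(1),B.round(1),np.degrees(np.arctan2(v[1],v[0])).round(2))
for k in((315,85),(517,117),(263,497)): print("knob",P(k,22).round(1))
L=P((228,10));Rr=P((628,30));y=P((150,575))
```

```text
L [583.2 -53.9] [589.5  27.4] 85.58
R [527.9 -55.5] [534.4  26.3] 85.46
T [555.5 -57. ] [528.4 -55.7] 177.33
B [589.5  28.2] [564.7  29.4] 177.27
lug [524.9 -21.8] [526.2   1.3] 86.65
knob [570.3 -44.5]
knob [542.8 -42.3]
knob [573.5  12.9]
```

Run:
```python
from h import *
print(go((556.5,-41.9,60),down(-94.6)))
```

```text
[5.75, 0.45, 12.78, 0.0, -0.0, 8.79]
```

>>> {"op": "jog_arm", "data": {"increments": [[5.75,0.45,3,0,0,8.8],[5.75,0.45,7,0,0,8.8],[5.75,0.45,11,0,0,8.8],[5.75,0.45,12.8,0,0,8.8],[5.75,0.45,12.8,0,0,8.8],[5.75,0.45,12.8,0,0,8.8],[5.75,0.45,12.8,0,0,8.8],[5.75,0.45,12.8,0,0,8.8]]}}

```text
clock: 7.28
position: [558.6, -41.0, 62.6]
tool_rot: [-2.129, 2.304, -0.005]
wrist_force: [-0.7, -0.1, -1.5]
finger_gap: 54.9
grip_force: 44.2
```

Run:
```python
from h import *
print(st()[0],go((556.5,-41.9,24),down(-94.6)))
```

```text
[558.602063   -40.97586691  62.60075112] [0.11, 0.22, 3.86, -0.29, 0.04, 0.08]
```

>>> {"op": "jog_arm", "data": {"increments": [[0,0,0,0,0,0],[0,0,0,0,0,0],[0,0,0,0,0,0],[0,0,0,0,0,0]]}}

```text
clock: 7.62
position: [556.8, -41.1, 60.4]
tool_rot: [-2.131, 2.307, -0.001]
wrist_force: [0.1, 0.1, -1.6]
finger_gap: 55.0
grip_force: 44.2
```

Run:
```python
from h import *
print(st()[0],go((556.5,-41.9,24),down(-94.6)))
```

```text
[556.76600013 -41.09776786  60.38933887] [0.08, 0.02, 3.64, -0.06, 0.02, 0.05]
```

>>> {"op": "jog_arm", "data": {"increments": [[0.06,0.02,1,0,0,0],[0.06,0.02,1.6,0,0,0],[0.06,0.02,2,0,0,0],[0.06,0.02,2.4,0,0,0],[0.06,0.02,2.7,0,0,0],[0.06,0.02,3,0,0,0],[0.06,0.02,3.2,0,0,0],[0.06,0.02,3.2,0,0,0],[0.06,0.02,3.2,0,0,0],[0.06,0.02,3.2,0,0,0]]}}

```text
clock: 8.45
position: [556.5, -41.9, 28.0]
tool_rot: [-2.131, 2.308, -0.001]
wrist_force: [-0.5, -0.3, -0.7]
finger_gap: 55.1
grip_force: 44.3
```

>>> {"op": "jog_arm", "data": {"increments": [[0,0,0.2,0,0,0],[0,0,0.3,0,0,0],[0,0,0.4,0,0,0],[0,0,0.45,0,0,0],[0,0,0.45,0,0,0],[0,0,0.45,0,0,0]]}}

```text
clock: 8.95
position: [556.4, -41.9, 24.1]
tool_rot: [-2.131, 2.307, -0.001]
wrist_force: [-2.6, 1.1, 6.4]
finger_gap: 54.6
grip_force: 46.5
```

Run:
```python
from h import *
print(st()[0],go((556.5,-41.9,24),down(-94.6)))
q=snap("wrist");s=snap("side");w=snap("scene")
cv2.imwrite("pics/c5.png",np.hstack([cv2.resize(q["img"],(400,300)),cv2.resize(s["img"][170:260,210:330],(400,300))]))
```

```text
[556.35570264 -41.87245815  24.05041089] [0.0, -0.01, 0.01, -0.03, -0.0, 0.06]
```

View pics/c5.png

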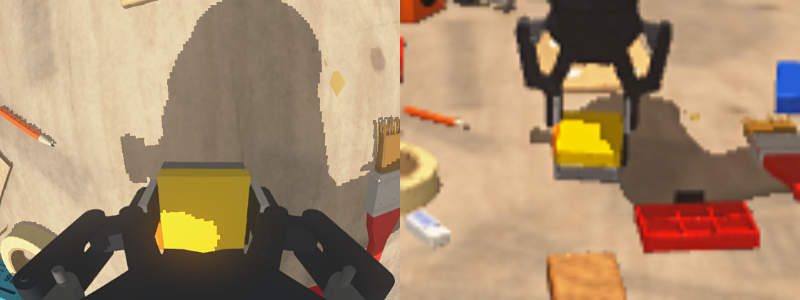

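Yellow is seated at the expected height with about 8 N contact. I'll open, slide to mid-length and clamp across both lugs.

>>> {"op": "jog_arm", "data": {"increments": [[0,0,0,0,0,0],[0,0,0,0,0,0],[0,0,0,0,0,0],[0,0,0,0,0,0],[0,0,0,0,0,0],[0,0,-0.5,0,0,0]], "gripper": 0}}

```text
clock: 9.6
position: [555.5, -41.9, 27.4]
tool_rot: [2.13, -2.307, -0.002]
wrist_force: [-0.5, -0.1, 0.3]
finger_gap: 85.5
grip_force: 0.0
```

>>> {"op": "jog_arm", "data": {"increments": [[-1,0,0,0,0,0],[-2,0,0,0,0,0],[-2.83,0,0.4,0,0,0],[-2.83,0,0.9,0,0,0],[-2.83,0,1.3,0,0,0],[-2.83,0,1.3,0,0,0],[-2.83,0,1.3,0,0,0]]}}

```text
clock: 10.18
position: [558.0, -13.9, 14.7]
tool_rot: [2.13, -2.307, -0.001]
wrist_force: [1.0, 0.3, 0.3]
finger_gap: 85.4
grip_force: 0.0
```

>>> {"op": "jog_arm", "data": {"increments": [[0,0,0,0,0,0],[0,0,0,0,0,0],[0,0,0,0,0,0],[0,0,0,0,0,0],[0,0,0,0,0,0],[0,0,0,0,0,0],[0,0,0,0,0,0],[0,0,0,0,0,0]], "gripper": 120, "newtons": 60}}

```text
clock: 10.85
position: [558.8, -13.8, 16.0]
tool_rot: [-2.131, 2.308, -0.001]
wrist_force: [-0.6, -0.1, 5.2]
finger_gap: 62.4
grip_force: 66.9
```

Run:
```python
from h import *
p,R,s=st();print(p,s["qpos"],s["wrist_force"])
q=snap("wrist");s=snap("side")
cv2.imwrite("pics/c6.png",np.hstack([cv2.resize(q["img"][200:420,140:420],(400,300)),cv2.resize(s["img"][170:260,210:330],(400,300))]))
```

```text
[558.8254237  -13.8472838   15.95417852] [ 2.55343342e-01  4.49381466e-01 -2.34452292e-01  5.38215017e-04
 -8.86166227e-01 -3.35223424e-01] [-0.61565764 -0.11930731  5.16967824]
```

View pics/c6.png

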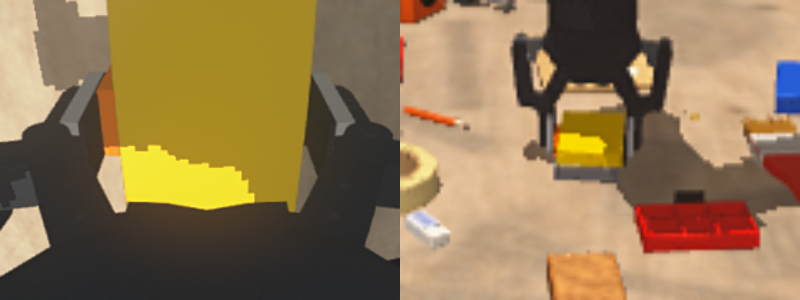

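The pair is clamped (gap 62.4, 67 N). I'll lift it and try the quarter turn in the air.

>>> {"op": "jog_arm", "data": {"increments": [[0,0,-1,0,0,0],[0,0,-3,0,0,0],[0,0,-6,0,0,0],[0,0,-9,0,0,0],[0,0,-12,0,0,0],[0,0,-15,0,0,0],[0,0,-18,0,0,0],[0,0,-20,0,0,0],[0,0,-20,0,0,0],[0,0,-20,0,0,0]]}}

```text
clock: 11.78
position: [558.6, -13.4, 216.1]
tool_rot: [-2.13, 2.307, -0.0]
wrist_force: [0.2, 0.1, -3.7]
finger_gap: 62.5
grip_force: 66.7
```

>>> {"op": "jog_arm", "data": {"increments": [[0,0,0,0,-5,0],[0,0,0,0,-10,0],[0,0,0,0,-15,0],[0,0,0,0,-20,0],[0,0,0,0,-25,0],[0,0,0,0,-30,0],[0,0,0,0,-35,0],[0,0,0,0,-40,0],[0,0,0,0,-45,0],[0,0,0,0,-45,0]]}}

```text
clock: 12.62
position: [556.8, -15.7, 210.7]
tool_rot: [-1.671, 1.825, 0.707]
wrist_force: [-0.6, -0.4, -4.7]
finger_gap: 62.8
grip_force: 66.6
```

Run:
```python
from h import *
p,R,s=st();print(p,R.as_matrix().round(3).tolist(),np.round(s["qpos"],3),s["finger_gap"],s["grip_force"],s["wrist_force"])
```

```text
[556.84173728 -15.67944459 210.68283829] [[-0.066, -0.996, 0.053], [-0.7, 0.084, 0.709], [-0.711, 0.01, -0.703]] [-0.268  0.415  0.257 -0.772 -1.595  0.234] 62.76264810368584 66.58367156982422 [-0.58578687 -0.40113523 -4.67837085]
```

```bash
cat > fit.py <<'E'
from h import *
import json,os
F="data.json"
D=json.load(open(F)) if os.path.exists(F) else [
[[1.609,.255,.108,0,-1.424,-.285],[134.339,533.335,245.283],list((down(-14.1)).as_rotvec())],
[[.604122,.3855058,.203443,-.0002,-1.388526,-.5974],[573.27,208.15,209.99],list(np.radians([-127.694,126.843,.014]))],
[[.25534334,.449381466,-.234452,.000538,-.886166,-.335223],[558.825,-13.847,15.954],[-2.131,2.308,-.001]]]
def add():
    p,R,s=st();D.append([list(map(float,s["qpos"])),p.tolist(),R.as_rotvec().tolist()]);json.dump(D,open(F,"w"))
def fit():
    A=[];b=[]
    for q,p,rv in D:
        Z=Ro.from_euler('z',q[0]).as_matrix();Y2=Ro.from_euler('y',q[1]).as_matrix();Y3=Ro.from_euler('y',q[1]-q[2]).as_matrix();T=Ro.from_rotvec(rv).as_matrix()
        A.append(np.c_[Z[:,1],Z[:,2],(Z@Y2)[:,2],(Z@Y3)[:,[0,2]],T[:,2],Z[:,0]]);b.append(p)
    A=np.vstack(A);b=np.hstack(b);x,_,rk,sv=np.linalg.lstsq(A,b,rcond=1e-6);return x,rk,(A@x-b).reshape(-1,3)
E
python3 - <<'E'
from fit import *
add();x,rk,e=fit();print(x.round(1),rk);print(e.round(1))
E
```

```text
[-145.6   51.2  628.9  330.1  -41.4  360.1   34.1] 7
[[ -8.5 -14.9 -34.8]
 [ -6.8   6.  -36.5]
 [ -2.2   8.5   1.1]
 [  9.  -30.1  70.3]]
```

>>> {"op": "jog_arm", "data": {"increments": [[0,0,0,0,-5,0],[0,0,0,0,-10,0],[0,0,0,0,-15,0],[0,0,0,0,-15,0]]}}

```text
clock: 12.95
position: [557.0, -14.7, 210.8]
tool_rot: [-1.501, 1.64, 0.882]
wrist_force: [-0.9, -0.1, -4.2]
finger_gap: 62.7
grip_force: 66.7
```

```bash
python3 -c "
from fit import *
add();print(D[-1])"
```

```text
[[-0.3964840064580824, 0.5113755676147004, 0.2756397038630074, -0.9852943805626377, -1.7207705499058583, 0.35478464253856634], [557.0126232214521, -14.708926530422467, 210.75555215465042], [-1.5009893861642787, 1.6402075973426777, 0.8820007652515148]]
```

>>> {"op": "jog_arm", "data": {"increments": [[0,0,0,0,-5,0],[0,0,0,0,-10,0],[0,0,0,0,-15,0],[0,0,0,0,-20,0],[0,0,0,0,-25,0],[0,0,0,0,-30,0],[0,0,0,0,-30,0],[0,0,0,0,-30,0]]}}

```text
clock: 13.62
position: [558.4, -13.2, 213.5]
tool_rot: [-1.151, 1.251, 1.153]
wrist_force: [0.8, -0.1, -2.3]
finger_gap: 62.5
grip_force: 66.8
```

Run:
```python
from fit import *
add();print(D[-1][:2],st()[1].as_matrix().round(3).tolist())
A=[];b=[]
for q,p,rv in D:
    Z=Ro.from_euler('z',q[0]).as_matrix();Y2=Z@Ro.from_euler('y',q[1]).as_matrix();Y3=Z@Ro.from_euler('y',q[1]-q[2]).as_matrix();T=Ro.from_rotvec(rv).as_matrix()
    f=Y3[:,0]; x5=np.cross(f,T[:,2]);x5/=np.linalg.norm(x5)
    A.append(np.c_[Z[:,:3],Y2[:,[0,2]],Y3[:,[0,2]],T[:,:3],x5, np.cross(x5,f)]);b.append(p)
A=np.vstack(A);b=np.hstack(b)
for c in (list(range(12)),[0,1,2,4,5,6,9],[0,1,2,4,5,6,9,10],[0,1,2,4,5,6,7,8,9]):
    x,_,rk,sv=np.linalg.lstsq(A[:,c],b,rcond=1e-6);print(c,x.round(1),rk,(A[:,c]@x-b).round(1).tolist())
```

```text
[[-0.5417726176712856, 0.7438898444799912, 0.2703751864022216, -1.3436160801275214, -1.977908755264466, 0.5169828547397584], [558.3758058077686, -13.153019209267294, 213.48053709621522]] [[-0.005, -0.997, 0.079], [-0.003, 0.079, 0.997], [-1.0, 0.004, -0.004]]
[0, 1, 2, 3, 4, 5, 6, 7, 8, 9, 10, 11] [-1.000e-01 -1.000e-01  1.483e+02  6.000e-01  5.208e+02  4.006e+02
  3.000e-01  1.000e-01  3.000e-01  3.483e+02 -1.544e+02  1.000e-01] 12 [-0.1, -0.0, 0.0, 0.0, 0.0, -0.0, 0.0, -0.1, -0.0, -0.0, -0.0, -0.0, -0.0, -0.0, -0.0, 0.0, 0.0, 0.0]
[0, 1, 2, 4, 5, 6, 9] [ -24.  -121.4   85.1  614.3  389.7  -79.4  362.4] 7 [-32.3, -24.3, -63.8, -30.3, 19.1, -66.7, -49.2, 21.2, -47.7, 4.8, -2.2, 42.2, 7.8, -29.7, 61.9, 9.5, -91.9, 74.0]
[0, 1, 2, 4, 5, 6, 9, 10] [-0.000e+00 -0.000e+00  1.481e+02  5.207e+02  4.008e+02  2.000e-01
  3.481e+02 -1.545e+02] 8 [-0.1, -0.0, -0.0, 0.0, -0.0, 0.0, 0.0, -0.1, -0.0, -0.0, -0.0, -0.0, -0.0, -0.0, -0.0, 0.0, 0.0, 0.0]
[0, 1, 2, 4, 5, 6, 7, 8, 9] [ 35.7 -18.6 307.6 159.4 388.3  98.6 100.9 -98.2 279.6] 9 [-12.1, 12.2, -22.4, -56.1, -42.2, -7.7, -11.0, 5.6, -13.2, 25.3, -15.0, 9.9, 21.7, -17.0, 13.6, 9.1, -7.6, 19.7]
```

```bash
cat >> fit.py <<'E'
from scipy.optimize import least_squares
lo=np.array([-2.95,-1.21,-1.09,-2.87,-2.94,-3.05]);hi=np.array([2.95,1.97,1.5,1.71,-.07,3.05])
def fk(q,s4=1):
    Z=Ro.from_euler('z',q[0]);Y3=Z*Ro.from_euler('y',q[1]-q[2])
    W=Y3*Ro.from_euler('x',s4*q[3])*Ro.from_euler('y',-q[4])
    R=W*Ro.from_matrix([[0,0,1],[0,-1,0],[1,0,0]])*Ro.from_euler('z',C6-q[5]*S6)
    E=np.array([0,0,148.3])+(Z*Ro.from_euler('y',q[1])).apply([0,0,520.7])+Y3.apply([400.7,0,0])
    return E+W.apply([348.2,-154.45,0]),R,E
C6=np.pi/2;S6=-1
def ik(P,R,q0):
    f=lambda q:np.r_[(fk(q)[0]-P)/10,(R.inv()*fk(q)[1]).as_rotvec()*20]
    s=least_squares(f,np.clip(q0,lo+.001,hi-.001),bounds=(lo,hi));return s.x,np.abs(s.fun).max()
E
python3 - <<'E'
import fit
from fit import *
best=[]
for s in(1,-1):
  for c in np.arange(0,2*np.pi,np.pi/2):
    for s4 in (1,-1):
      fit.C6=c;fit.S6=s
      e=max(max(np.linalg.norm(fk(q,s4)[0]-p)/50,(Ro.from_rotvec(rv).inv()*fk(q,s4)[1]).magnitude()) for q,p,rv in D);best.append((e,s,c,s4))
print(sorted(best)[:3])
E
```

```text
[(1.1947991416252197, -1, np.float64(0.0), -1), (1.1947991416252197, -1, np.float64(1.5707963267948966), -1), (1.1947991416252197, -1, np.float64(3.141592653589793), -1)]
```

Run:
```python
import fit
from fit import *
for s4 in(1,-1):
  for q,p,rv in D:
    P,R,E=fk(q,s4);T=Ro.from_rotvec(rv)
    print(s4,(P-p).round(1),R.as_matrix()[:,2].round(3),T.as_matrix()[:,2].round(3),np.degrees((R.inv()*T).as_rotvec()).round(1))
```

```text
1 [-0.2 -0.2 -0. ] [ 0. -0. -1.] [ 0.  0. -1.] [ 0.   0.  32.6]
1 [ 0.  -0.2  0.1] [ 0. -0. -1.] [ 0.  0. -1.] [ 0.  -0.  68.5]
1 [-0.2  0.2 -0.1] [ 0.001  0.001 -1.   ] [ 0.001 -0.    -1.   ] [-0.   0.1 38.4]
1 [ -96.  -477.3  212.9] [-0.316 -0.637 -0.703] [ 0.053  0.709 -0.703] [ -0.  -89.3 -23.4]
1 [-166.3 -552.5  250.4] [-0.57  -0.655 -0.496] [ 0.067  0.866 -0.496] [  -0.  -115.5  -43.3]
1 [-203.8 -604.5  268. ] [-0.844 -0.536 -0.004] [ 0.079  0.997 -0.004] [  -0.  -160.5  -80.1]
-1 [-0.2 -0.2 -0. ] [ 0. -0. -1.] [ 0.  0. -1.] [ 0.   0.  32.6]
-1 [-0.1 -0.1  0. ] [ 0.  0. -1.] [ 0.  0. -1.] [ 0.  -0.  68.5]
-1 [-0.1 -0.1  0.1] [ 0.001 -0.    -1.   ] [ 0.001 -0.    -1.   ] [-0.   0.  38.4]
-1 [-0.1  0.1  0. ] [ 0.053  0.709 -0.703] [ 0.053  0.709 -0.703] [  0.    0.  -26.8]
-1 [-0.1  0.1  0. ] [ 0.067  0.866 -0.496] [ 0.067  0.866 -0.496] [ -0.   -0.  -40.7]
-1 [-0.1  0.1  0.1] [ 0.079  0.997 -0.004] [ 0.079  0.997 -0.004] [ -0.   -0.  -59.2]
```

```bash
sed -i 's/^C6=.*/C6=np.pi\/2;S6=1/; s/def fk(q,s4=1)/def fk(q,s4=-1)/' fit.py
python3 - <<'E'
from fit import *
for q,p,rv in D: assert np.linalg.norm(fk(q)[0]-p)<1 and (fk(q)[1].inv()*Ro.from_rotvec(rv)).magnitude()<.01
def chain(x,y,yaw,ths,zs):
    q=np.array(D[2][0])
    for th,z in zip(ths,zs):
        R=down(yaw)*Ro.from_euler('y',-th,degrees=True)
        q,e=ik(np.array([x,y,z]),R,q);print(th,z,q.round(2),round(e,3),"E",fk(q)[2].round(0),"elbow z",round(148+520*np.cos(q[1])))
for yaw in(-94.6,-60,-120):
  print("yaw",yaw);chain(540,-14,yaw,[0,-20,-40,-40,0,50,50,0,-45,-45,0,45,45],[16,100,100,28,120,120,45,150,120,47,120,120,24])
E
```

```text
yaw -94.6
0 16 [ 0.26  0.42 -0.28 -0.   -0.87 -0.34] 0.0 E [500. 135. 364.] elbow z 623
-20 100 [ 0.45  0.38 -0.28  0.33 -1.12 -0.71] 0.0 E [458. 222. 387.] elbow z 631
-40 100 [ 0.58  0.5  -0.33  0.56 -1.27 -0.98] 0.0 E [436. 285. 311.] elbow z 605
-40 28 [ 0.57  0.59 -0.4   0.6  -1.13 -1.07] 0.0 E [428. 277. 247.] elbow z 581
0 120 [ 0.26  0.31 -0.15  0.   -1.12 -0.34] 0.0 E [500. 135. 468.] elbow z 644
50 120 [-0.32  0.51  0.12 -0.84 -1.49  0.45] 0.0 E [ 593. -196.  450.] elbow z 602
50 45 [-0.32  0.61  0.07 -0.86 -1.4   0.57] 0.0 E [ 608. -203.  369.] elbow z 575
0 150 [ 0.26  0.28 -0.1  -0.   -1.19 -0.34] 0.0 E [500. 135. 498.] elbow z 647
-45 120 [ 0.6   0.51 -0.31  0.6  -1.35 -1.  ] 0.0 E [435. 300. 307.] elbow z 601
-45 47 [ 0.6   0.6  -0.38  0.62 -1.22 -1.1 ] 0.0 E [427. 292. 243.] elbow z 576
0 120 [ 0.26  0.31 -0.15  0.   -1.12 -0.34] 0.0 E [500. 135. 468.] elbow z 644
45 120 [-0.27  0.47  0.1  -0.78 -1.44  0.4 ] 0.0 E [ 588. -164.  467.] elbow z 611
45 24 [-0.28  0.6   0.03 -0.8  -1.3   0.54] 0.0 E [ 607. -172.  364.] elbow z 578
yaw -60
0 16 [ 0.26  0.42 -0.28 -0.   -0.8
[... 1370 characters left out ...]
.   -1.12 -0.79] 0.0 E [500. 135. 468.] elbow z 644
50 120 [-0.36  0.33 -0.15 -0.97 -1.15  0.28] 0.0 E [ 492. -184.  457.] elbow z 640
50 45 [-0.38  0.45 -0.19 -1.04 -1.07  0.45] 0.0 E [ 510. -202.  375.] elbow z 615
0 150 [ 0.26  0.28 -0.1  -0.   -1.19 -0.79] 0.0 E [500. 135. 498.] elbow z 647
-45 120 [ 0.5   0.66  0.03  0.38 -1.64 -1.14] 0.0 E [565. 309. 320.] elbow z 557
-45 47 [ 0.5   0.74 -0.03  0.38 -1.51 -1.19] 0.0 E [559. 306. 253.] elbow z 532
0 120 [ 0.26  0.31 -0.15 -0.   -1.12 -0.79] 0.0 E [500. 135. 468.] elbow z 644
45 120 [-0.29  0.3  -0.14 -0.88 -1.1   0.18] 0.0 E [ 494. -148.  474.] elbow z 645
45 24 [-0.32  0.45 -0.21 -0.97 -0.99  0.39] 0.0 E [ 518. -169.  371.] elbow z 615
```

The kinematic model now fits to 0.2 mm. It shows the safe way: set the pair flat, regrip tilted -40°, then do two 90° turns between -40/-45° and +45/50°, never with the tool horizontal near the table. I'm rotating back and setting the pair flat.

>>> {"op": "jog_arm", "data": {"increments": [[0,0,0,0,7,0],[0,0,0,0,14,0],[0,0,0,0,21,0],[0,0,0,0,28,0],[0,0,0,0,35,0],[0,0,0,0,42,0],[0,0,0,0,49,0],[0,0,0,0,56,0],[0,0,0,0,60,0],[0,0,0,0,60,0]]}}

```text
clock: 14.45
position: [559.7, -10.8, 221.1]
tool_rot: [-1.849, 1.986, 0.477]
wrist_force: [-0.4, 0.1, -2.5]
finger_gap: 62.4
grip_force: 66.6
```

>>> {"op": "jog_arm", "data": {"increments": [[0,0,0,0,7,0],[0,0,0,0,14,0],[0,0,0,0,21,0],[0,0,0,0,28,0],[0,0,0,0,30,0],[0,0,0,0,30,0],[0,0,0,0,30,0],[0,0,0,0,30,0],[0,0,0,0,30,0]]}}

```text
clock: 15.2
position: [558.6, -14.4, 215.9]
tool_rot: [-2.128, 2.308, 0.0]
wrist_force: [-0.3, 0.1, -2.0]
finger_gap: 62.7
grip_force: 66.6
```

Run:
```python
from fit import *
p,R,s=st();print(p,s["finger_gap"],go((558.8,-13.8,18),down(-94.6)))
```

```text
[558.59504223 -14.38611166 215.89710986] 62.7377856832959 [-0.03, 0.01, 19.79, -0.07, 0.09, -0.06]
```

>>> {"op": "jog_arm", "data": {"increments": [[0,0,3,0,0,0],[0,0,7,0,0,0],[0,0,11,0,0,0],[0,0,15,0,0,0],[0,0,17.5,0,0,0],[0,0,18.5,0,0,0],[0,0,19.2,0,0,0],[0,0,19.7,0,0,0],[0,0,19.95,0,0,0],[0,0,19.95,0,0,0]]}}

```text
clock: 16.03
position: [559.5, -13.6, 16.9]
tool_rot: [-2.13, 2.307, -0.002]
wrist_force: [-0.6, 0.3, -2.7]
finger_gap: 62.4
grip_force: 66.8
```

>>> {"op": "jog_arm", "data": {"increments": [[0,0,0,0,0,0],[0,0,0,0,0,0],[0,0,0,0,0,0],[0,0,0,0,0,0]]}}

```text
clock: 16.37
position: [558.8, -13.5, 16.4]
tool_rot: [-2.131, 2.307, -0.001]
wrist_force: [1.4, -0.5, -3.5]
finger_gap: 62.5
grip_force: 66.8
```

>>> {"op": "jog_arm", "data": {"increments": [[0,0,0,0,0,0],[0,0,0,0,0,0],[0,0,0,0,0,0],[0,0,0,0,0,0],[0,0,0,0,0,0],[0,0,-1.5,0,0,0],[0,0,-3,0,0,0],[0,0,-5,0,0,0],[0,0,-5,0,0,0],[0,0,-5,0,0,0]], "gripper": 0}}

```text
clock: 17.2
position: [559.4, -13.5, 67.0]
tool_rot: [-2.13, 2.306, -0.002]
wrist_force: [0.5, 0.1, -0.5]
finger_gap: 85.5
grip_force: 0.0
```

Run:
```python
from fit import *
def Rt(th,yaw=-94.6): return down(yaw)*Ro.from_euler('y',-th,degrees=True)
p,R,s=st();print(p)
C=np.array([558.8,-13.8,20])
tz=Rt(-40).as_matrix()[:,2];print(tz)
for b in(90,50,0): print(b,go(C+5*tz-b*tz+[0,0,4],Rt(-40)),C+5*tz-b*tz+[0,0,4])
q=snap("wrist")
hsv=cv2.cvtColor(q["img"],cv2.COLOR_BGR2HSV);m=cv2.inRange(hsv,(22,120,60),(36,255,255))
n,L,S,Cc=cv2.connectedComponentsWithStats(m);i=1+S[1:,4].argmax()
c=cv2.findContours((L==i).astype(np.uint8),cv2.RETR_EXTERNAL,cv2.CHAIN_APPROX_NONE)[0][0][:,0]
print(S[i],cv2.minAreaRect(np.array([atz(q,u,28)[:2] for u in c],np.float32)))
```

```text
[559.4231296  -13.46347509  67.03154401]
[-0.05155087 -0.64071711 -0.76604444]
90 [-5.43, 0.05, -2.2, -0.17, 40.05, -0.02] [563.18182436  40.66095458  89.11377767]
50 [-2.85, 0.06, 0.86, -0.17, 40.05, -0.02] [561.11978937  15.03227007  58.47199994]
0 [0.36, 0.07, 4.69, -0.17, 40.05, -0.02] [558.54224563 -17.00358556  20.16977778]
[  235   161   106   150 14816] ((557.67431640625, -14.533912658691406), (91.25703430175781, 56.01153564453125), 85.54031372070312)
```

>>> {"op": "jog_arm", "data": {"increments": [[-2,0,-2.2,0,7,0],[-4,0,-2.2,0,14,0],[-5.4,0,-2.2,0,21,0],[-5.4,0,-2.2,0,28,0],[-5.4,0,-2.2,0,35,0],[-5.4,0.05,-2.2,0,40,0],[-5.4,0.05,-2.2,0,40,0],[-5.4,0.05,-2.2,0,40,0],[-5.4,0.05,-2.2,0,40,0],[-5.4,0.05,-2.2,0,40,0]]}}

```text
clock: 18.08
position: [562.4, 39.6, 88.3]
tool_rot: [1.735, -1.882, 0.63]
wrist_force: [-0.1, 0.3, 1.3]
finger_gap: 85.1
grip_force: 0.0
```

```bash
cat >> fit.py <<'E'
def Rt(th,yaw=-94.6): return down(yaw)*Ro.from_euler('y',-th,degrees=True)
E
python3 - <<'E'
from fit import *
print(st()[0],go((558.5,-17.3,20.2),Rt(-40)))
E
```

```text
[562.44283405  39.61283971  88.28757631] [0.01, -0.06, 8.88, -0.01, 0.13, -0.06]
```

>>> {"op": "jog_arm", "data": {"increments": [[0,0,3,0,0,0],[0,-0.05,6,0,0,0],[0,-0.05,8,0,0,0],[0,-0.05,8.8,0,0,0],[0,-0.05,8.8,0,0,0],[0,-0.05,8.8,0,0,0],[0,-0.05,8.8,0,0,0],[0,-0.05,8.8,0,0,0]]}}

```text
clock: 18.75
position: [559.5, -15.1, 21.5]
tool_rot: [1.737, -1.88, 0.633]
wrist_force: [0.7, -0.4, -0.2]
finger_gap: 85.2
grip_force: 0.0
```

>>> {"op": "jog_arm", "data": {"increments": [[0,0,0,0,0,0],[0,0,0,0,0,0],[0,0,0,0,0,0],[0,0,0,0,0,0],[0,0,0,0,0,0],[0,0,0,0,0,0],[0,0,0,0,0,0],[0,0,0,0,0,0]], "gripper": 120, "newtons": 60}}

```text
clock: 19.42
position: [559.0, -15.4, 21.3]
tool_rot: [1.736, -1.879, 0.633]
wrist_force: [-1.3, 3.6, 6.2]
finger_gap: 62.6
grip_force: 66.2
```

Run:
```python
from fit import *
p,R,s=st();print(p,go((558.5,-17.3,20.2),Rt(-40)),go(p+[0,0,130],R))
```

```text
[558.95721213 -15.40507238  21.30914412] [0.08, 0.03, 0.21, -0.13, 0.01, 0.03] [8.35, -0.02, -9.96, 0.0, 0.0, 0.0]
```

>>> {"op": "jog_arm", "data": {"increments": [[0.6,0,-0.8,0,0,0],[2,0,-2.4,0,0,0],[4,0,-4.8,0,0,0],[6,0,-7.2,0,0,0],[8,0,-9.6,0,0,0],[8.3,0,-10,0,0,0],[8.3,0,-10,0,0,0],[8.3,0,-10,0,0,0]], "newtons": 80}}

```text
clock: 20.08
position: [557.7, -15.5, 149.6]
tool_rot: [1.735, -1.879, 0.629]
wrist_force: [-0.1, -0.3, -3.3]
finger_gap: 61.7
grip_force: 87.5
```

>>> {"op": "jog_arm", "data": {"increments": [[0,0,0,0,-5,0],[0,0,0,0,-11,0],[0,0,0,0,-17,0],[0,0,0,0,-23,0],[0,0,0,0,-29,0],[0,0,0,0,-35,0],[0,0,0,0,-40,0],[0,0,0,0,-45,0],[0,0,0,0,-45,0],[0,0,0,0,-45,0]]}}

```text
clock: 20.92
position: [557.3, -16.9, 148.6]
tool_rot: [-2.085, 2.266, 0.094]
wrist_force: [-0.6, 0.1, -3.2]
finger_gap: 61.5
grip_force: 87.5
```

>>> {"op": "jog_arm", "data": {"increments": [[0,0,0,0,-5,0],[0,0,0,0,-11,0],[0,0,0,0,-17,0],[0,0,0,0,-23,0],[0,0,0,0,-29,0],[0,0,0,0,-35,0],[0,0,0,0,-40,0],[0,0,0,0,-45,0],[0,0,0,0,-45,0],[0,0,0,0,-45,0]]}}

```text
clock: 21.75
position: [557.3, -16.0, 147.5]
tool_rot: [-1.623, 1.765, 0.762]
wrist_force: [0.1, 0.1, -2.1]
finger_gap: 62.0
grip_force: 87.8
```

Run:
```python
from fit import *
p,R,s=st();print(p,s["finger_gap"],s["grip_force"])
r_=Rt(-40).inv().apply(np.array([558.5,-14,14])-[559,-15.4,21.3]);print("rel",r_)
T=np.array([558.5,-14,45])-Rt(50).apply(r_);print(T,go(T,Rt(50)),go(T+[0,0,15],Rt(50)))
q=snap("side");w=snap("scene")
cv2.imwrite("pics/c7.png",np.hstack([cv2.resize(q["img"][110:290,150:390],(400,300)),cv2.resize(w["img"][150:330,180:420],(400,300))]))
```

```text
[557.32937267 -15.97726463 147.49222429] 62.005201030661475 87.79973030090332
rel [-5.73063927  0.61066793  4.72089591]
[558.52324875 -21.32546072  43.64460903] [8.28, -0.23, 6.29, 0.24, -0.13, -0.3] [7.13, -0.22, 5.32, 0.24, -0.13, -0.3]
```

View pics/c7.png

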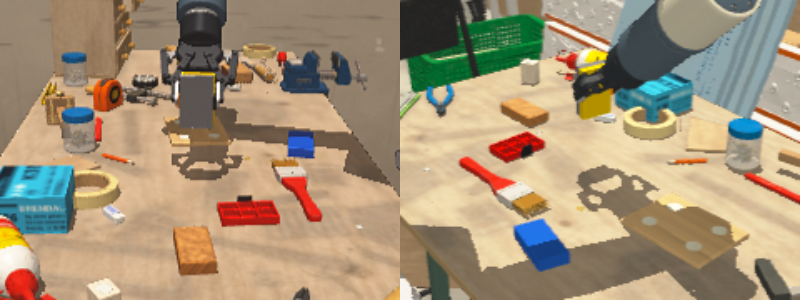

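>>> {"op": "jog_arm", "data": {"increments": [[2,-0.1,1.5,0,0,0],[4,-0.1,3,0,0,0],[6,-0.2,4.5,0,0,0],[7.1,-0.2,5.3,0.2,-0.1,-0.3],[7.4,-0.2,5.55,0.2,-0.1,-0.3],[7.7,-0.2,5.8,0.2,-0.1,-0.3],[7.9,-0.2,6,0.2,-0.1,-0.3],[8,-0.2,6.1,0.2,-0.1,-0.3],[8,-0.2,6.1,0.2,-0.1,-0.3],[8,-0.2,6.1,0.2,-0.1,-0.3]]}}

```text
clock: 22.68
position: [560.4, -20.4, 50.7]
tool_rot: [-1.625, 1.752, 0.751]
wrist_force: [-0.5, 0.0, -2.7]
finger_gap: 62.0
grip_force: 87.8
```

>>> {"op": "jog_arm", "data": {"increments": [[0,0,0,0,0,0],[0.08,0,0.06,0,0,0],[0.08,0,0.06,0,0,0],[0.08,0,0.06,0,0,0]]}}

```text
clock: 23.02
position: [560.0, -20.5, 48.9]
tool_rot: [-1.624, 1.753, 0.752]
wrist_force: [0.6, -0.5, -2.8]
finger_gap: 61.9
grip_force: 87.8
```

Run:
```python
from fit import *
p,R,s=st();print(p,s["wrist_force"],go((558.5,-21.3,43.6),Rt(50)))
```

```text
[559.95916615 -20.47963228  48.87629619] [ 0.56187905 -0.51453434 -2.78186279] [0.46, 0.14, 0.27, -0.17, 0.1, 0.32]
```

>>> {"op": "jog_arm", "data": {"increments": [[0.1,0,0.08,-0.1,0.1,0.3],[0.18,0,0.15,-0.1,0.1,0.3],[0.25,0,0.21,-0.1,0.1,0.3],[0.31,0,0.26,-0.1,0.1,0.3],[0.36,0,0.3,-0.1,0.1,0.3],[0.36,0,0.3,-0.1,0.1,0.3],[0.36,0,0.3,-0.1,0.1,0.3],[0.36,0,0.3,-0.1,0.1,0.3]]}}

```text
clock: 23.68
position: [560.0, -20.4, 44.3]
tool_rot: [-1.623, 1.758, 0.756]
wrist_force: [-0.4, -0.7, -1.8]
finger_gap: 61.6
grip_force: 87.9
```

Run:
```python
from fit import *
p,R,s=st();print(p,s["wrist_force"],go((558.5,-21.3,43.6),Rt(50)))
```

```text
[559.9573663  -20.37320925  44.30285167] [-0.36798105 -0.71935435 -1.83689251] [0.12, 0.14, -0.03, -0.07, 0.01, 0.03]
```

Nearly in contact; I'll step down until the force reads it.

>>> {"op": "jog_arm", "data": {"increments": [[0.05,0,0.04,0,0,0],[0.08,0,0.06,0,0,0],[0.08,0,0.06,0,0,0],[0.08,0,0.06,0,0,0]]}}

```text
clock: 24.02
position: [560.0, -20.3, 44.2]
tool_rot: [-1.623, 1.757, 0.756]
wrist_force: [-1.6, -1.2, 6.4]
finger_gap: 61.7
grip_force: 88.2
```

>>> {"op": "jog_arm", "data": {"increments": [[0.05,0,0.04,0,0,0],[0.08,0,0.06,0,0,0],[0.08,0,0.06,0,0,0],[0.08,0,0.06,0,0,0]]}}

```text
clock: 24.35
position: [560.0, -20.3, 44.2]
tool_rot: [-1.623, 1.756, 0.756]
wrist_force: [-3.4, -1.3, 10.1]
finger_gap: 61.8
grip_force: 88.4
```

>>> {"op": "jog_arm", "data": {"increments": [[0,0,0,0,0,0],[0,0,0,0,0,0],[0,0,0,0,0,0],[0,0,0,0,0,0],[0,0,0,0,0,0],[0,0,0,0,0,0],[0,0,-1,0,0,0],[0,0,-3,0,0,0],[0,0,-6,0,0,0],[0,0,-9,0,0,0]], "gripper": 0}}

```text
clock: 25.18
position: [553.8, -90.1, 100.8]
tool_rot: [-1.623, 1.759, 0.757]
wrist_force: [0.9, 0.6, -0.9]
finger_gap: 85.4
grip_force: 0.0
```

>>> {"op": "jog_arm", "data": {"increments": [[3,0,-9,0,0,0],[3,0,-11,0,0,0],[3,0,-11,0,0,0],[3,0,-11,0,0,0]]}}

```text
clock: 25.52
position: [545.6, -199.3, 150.2]
tool_rot: [-1.623, 1.763, 0.745]
wrist_force: [-0.5, 0.8, 0.0]
finger_gap: 85.4
grip_force: 0.0
```

Run:
```python
from fit import *
p,R,s=st();print(p,go((558.5,40,190),Rt(0)))
for n in("side","scene"):
  q=snap(n);print([proj(q,(558,-14,z)).round() for z in(0,90)])
  for k in vision.outline_of("tray_a_mid",q)[:3]:
    v,u=np.nonzero(k["pixels"]);print(n,round(k["conf"],2),u.min(),u.max(),v.min(),v.max())
q=snap("wrist");cv2.imwrite("pics/c8.png",q["img"])
```

```text
[ 545.64367538 -199.27891262  150.24585292] [-18.54, 0.74, 15.67, -0.4, 49.64, -0.15]
[array([267., 218.]), array([267., 189.])]
side 0.93 256 277 189 219
side 0.71 282 317 227 244
[array([297., 250.]), array([297., 223.])]
scene 0.87 234 266 230 246
```

View pics/c8.png

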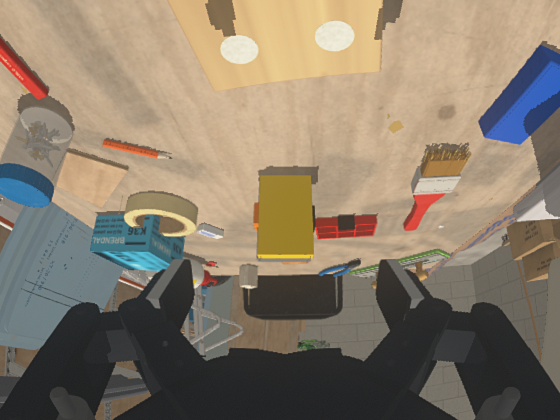

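The pair stands upright: the side mask spans rows 189–219 against 189–218 expected. Yellow's underside faces -y. I'll go over the top and regrip from the +y side at -45°.

Run:
```python
from fit import *
print(go((558,10,260),Rt(0)))
G=np.array([559.3,-4.8,46]);tz=Rt(-45).as_matrix()[:,2]
S=G+5*tz-95*tz
R0=Rt(0);print("stage from W1",np.round(R0.inv().apply(S-[558,10,260])/10,2),S,G+5*tz)
for th,P in((0,(558,10,260)),(-45,S),(-45,G+5*tz)):
  q,e=ik(np.array(P),Rt(th),st()[2]["qpos"]);print(q.round(2),e)
```

```text
[-21.6, 0.39, 8.26, -0.0, 50.05, 0.0]
stage from W1 [-4.9  -0.25 15.04] [564.40382829  58.63461939 109.63961031] [559.01645398  -8.32414552  42.46446609]
[ 0.3   0.27  0.16 -0.   -1.47 -0.38] 1.1368683772161604e-14
[ 0.68  0.61 -0.15  0.54 -1.44 -1.01] 2.2737367544323207e-14
[ 0.59  0.64 -0.33  0.63 -1.23 -1.08] 2.5579538487363607e-14
```

>>> {"op": "jog_arm", "data": {"increments": [[-4,0,-2,0,5,0],[-7,0,-3,0,12,0],[-11,0.1,0,0,19,0],[-15,0.2,4,0,26,0],[-19,0.3,7,0,33,0],[-21.6,0.4,8.3,0,40,0],[-21.6,0.4,8.3,0,47,0],[-21.6,0.4,8.3,0,50,0],[-21.6,0.4,8.3,0,50,0],[-21.6,0.4,8.3,0,50,0]]}}

```text
clock: 26.6
position: [557.3, 11.9, 259.1]
tool_rot: [2.135, -2.305, -0.002]
wrist_force: [0.3, -0.3, -0.6]
finger_gap: 85.4
grip_force: 0.0
```

>>> {"op": "jog_arm", "data": {"increments": [[-4,0,0,0,7,0],[-8,-0.1,0,0,14,0],[-11,-0.2,1,0,21,0],[-11,-0.2,3,0,28,0],[-11,-0.2,6,0,35,0],[-11,-0.2,9,0,42,0],[-9,-0.2,11,0,45,0],[-9,-0.2,11,0,45,0],[-9,-0.2,11,0,45,0],[-9,-0.2,11,0,45,0]]}}

```text
clock: 27.43
position: [569.0, 98.7, 152.2]
tool_rot: [1.678, -1.827, 0.695]
wrist_force: [0.4, -0.4, 1.1]
finger_gap: 85.5
grip_force: 0.0
```

Run:
```python
from fit import *
p,R,s=st();print(p,go((559,-8.3,42.5),Rt(-45)))
```

```text
[568.99456956  98.68805151 152.1614004 ] [-0.09, 0.16, 15.35, -0.06, 0.26, -0.29]
```

>>> {"op": "jog_arm", "data": {"increments": [[0,0.1,3,0,0,0],[0,0.1,6,0,0,0],[0,0.1,8,0,0,0],[0,0.1,8,0,0,0],[0,0.1,8,0,0,0],[0,0.1,8,0,0,0]]}}

```text
clock: 27.93
position: [563.9, 43.8, 96.0]
tool_rot: [1.68, -1.827, 0.698]
wrist_force: [0.4, 0.5, 0.4]
finger_gap: 85.4
grip_force: 0.0
```

Run:
```python
from fit import *
p,R,s=st();print(p,go((559,-8.3,42.5),Rt(-45)))
```

```text
[563.94419406  43.76976632  96.0392405 ] [-0.05, 0.1, 7.48, -0.22, 0.25, -0.3]
```

>>> {"op": "jog_arm", "data": {"increments": [[0,0.08,3,0,0,0],[0,0.08,5.5,0,0,0],[0,0.08,7,0,0,0],[0,0.08,7.4,0,0,0],[0,0.08,7.4,0,0,0],[0,0.08,7.4,0,0,0],[0,0.08,7.4,0,0,0]]}}

```text
clock: 28.52
position: [558.6, -7.7, 42.3]
tool_rot: [1.68, -1.823, 0.699]
wrist_force: [0.4, -0.3, -0.5]
finger_gap: 85.8
grip_force: 0.0
```

>>> {"op": "jog_arm", "data": {"increments": [[0,0,0,0,0,0],[0,0,0,0,0,0],[0,0,0,0,0,0],[0,0,0,0,0,0],[0,0,0,0,0,0],[0,0,0,0,0,0],[0,0,0,0,0,0],[0,0,0,0,0,0]], "gripper": 120, "newtons": 80}}

```text
clock: 29.18
position: [558.7, -8.2, 42.5]
tool_rot: [1.68, -1.821, 0.7]
wrist_force: [1.5, 2.5, 4.8]
finger_gap: 61.8
grip_force: 86.4
```

Run:
```python
from fit import *
p,R,s=st();print(p,go((559,-8.3,42.5),Rt(-45)),s["wrist_force"],go(p+[0,0,120],R))
r_=R.inv().apply(np.array([559.3,-13.8,45])-p);print("rel",r_)
```

```text
[558.6598808   -8.17408017  42.52368435] [0.01, -0.03, 0.01, -0.23, 0.02, -0.1] [1.45274688 2.45051157 4.76007745] [8.48, -0.05, -8.49, 0.0, 0.0, 0.0]
rel [ 5.67877078 -1.0908035   2.18049898]
```

>>> {"op": "jog_arm", "data": {"increments": [[0.7,0,-0.7,0,0,0],[2.5,0,-2.5,0,0,0],[5,0,-5,0,0,0],[7.5,0,-7.5,0,0,0],[8.5,0,-8.5,0,0,0],[8.5,0,-8.5,0,0,0],[8.5,0,-8.5,0,0,0]]}}

```text
clock: 29.77
position: [556.7, -8.8, 161.3]
tool_rot: [1.679, -1.823, 0.695]
wrist_force: [-0.1, -0.7, -3.7]
finger_gap: 61.8
grip_force: 87.5
```

>>> {"op": "jog_arm", "data": {"increments": [[0,0,0,0,-5,0],[0,0,0,0,-11,0],[0,0,0,0,-17,0],[0,0,0,0,-23,0],[0,0,0,0,-29,0],[0,0,0,0,-35,0],[0,0,0,0,-40,0],[0,0,0,0,-45,0],[0,0,0,0,-45,0],[0,0,0,0,-45,0]]}}

```text
clock: 30.6
position: [555.9, -10.4, 159.8]
tool_rot: [2.125, -2.311, -0.001]
wrist_force: [-1.0, 0.2, -3.0]
finger_gap: 61.9
grip_force: 87.6
```

>>> {"op": "jog_arm", "data": {"increments": [[0,0,0,0,-5,0],[0,0,0,0,-11,0],[0,0,0,0,-17,0],[0,0,0,0,-23,0],[0,0,0,0,-29,0],[0,0,0,0,-35,0],[0,0,0,0,-40,0],[0,0,0,0,-45,0],[0,0,0,0,-45,0],[0,0,0,0,-45,0]]}}

```text
clock: 31.43
position: [556.0, -9.8, 158.3]
tool_rot: [-1.678, 1.825, 0.699]
wrist_force: [-0.2, 1.2, -1.3]
finger_gap: 61.6
grip_force: 87.7
```

>>> {"op": "jog_arm", "data": {"increments": [[0,0,0,0,0,0],[0,0,0,0,0,0],[0,0,0,0,0,0]]}}

```text
clock: 31.68
position: [556.9, -8.1, 161.7]
tool_rot: [-1.682, 1.818, 0.693]
wrist_force: [0.1, -0.1, -2.4]
finger_gap: 61.6
grip_force: 87.7
```

Run:
```python
from fit import *
p,R,s=st();print(p,s["finger_gap"],s["grip_force"])
r_=np.array([5.68,-1.09,2.18])
T=np.array([559,-14,14])-Rt(45).apply(r_);print(T,go(T+[0,0,12],Rt(45)),go(T,Rt(45)))
print("tip low",T[2]-14*.707-11*.707)
```

```text
[556.93736872  -8.0624602  161.6760333 ] 61.58735459402012 87.67711758613586
[558.11199323 -11.44568131  19.5578593 ] [9.42, -0.12, 8.98, -0.01, -0.09, 0.14] [10.27, -0.12, 9.83, -0.01, -0.09, 0.14]
tip low 1.882859300126265
```

>>> {"op": "jog_arm", "data": {"increments": [[2.5,0,2.4,0,0,0],[5,-0.1,4.8,0,0,0],[7.5,-0.1,7.2,0,0,0],[9,-0.1,8.6,0,0,0],[9.4,-0.1,9,0,0,0],[9.8,-0.1,9.35,0,0,0],[10,-0.1,9.55,0,0,0],[10,-0.1,9.55,0,0,0],[10,-0.1,9.55,0,0,0],[10,-0.1,9.55,0,0,0]]}}

```text
clock: 32.52
position: [558.7, -12.7, 24.4]
tool_rot: [-1.679, 1.818, 0.691]
wrist_force: [-0.5, 1.1, -2.3]
finger_gap: 61.5
grip_force: 87.7
```

>>> {"op": "jog_arm", "data": {"increments": [[0.05,0,0.05,0,0,0],[0.1,0,0.1,0,0,0],[0.15,0,0.15,0,0,0],[0.2,0,0.2,0,0,0],[0.2,0,0.2,0,0,0],[0.2,0,0.2,0,0,0],[0.2,0,0.2,0,0,0]]}}

```text
clock: 33.1
position: [558.0, -12.6, 21.2]
tool_rot: [-1.679, 1.818, 0.693]
wrist_force: [-2.3, -2.0, 4.5]
finger_gap: 61.9
grip_force: 88.8
```

>>> {"op": "jog_arm", "data": {"increments": [[0.05,0,0.05,0,0,0],[0.08,0,0.08,0,0,0],[0.08,0,0.08,0,0,0],[0.08,0,0.08,0,0,0]]}}

```text
clock: 33.43
position: [558.1, -12.6, 21.2]
tool_rot: [-1.679, 1.816, 0.693]
wrist_force: [-5.3, -2.5, 11.7]
finger_gap: 61.8
grip_force: 89.8
```

>>> {"op": "jog_arm", "data": {"increments": [[0,0,0,0,0,0],[0,0,0,0,0,0],[0,0,0,0,0,0],[0,0,0,0,0,0],[0,0,0,0,0,0],[0,0,0,0,0,0],[0,0,-1,0,0,0],[0,0,-3,0,0,0],[0,0,-6,0,0,0],[0,0,-9,0,0,0]], "gripper": 0}}

```text
clock: 34.27
position: [552.0, -76.7, 83.4]
tool_rot: [-1.679, 1.819, 0.696]
wrist_force: [1.3, -1.0, 0.0]
finger_gap: 85.5
grip_force: 0.0
```

>>> {"op": "jog_arm", "data": {"increments": [[-3,0,-2,0,0,0],[-6,0,-4,0,7,0],[-7,0,-4,0,14,0],[-7,0,-4,0,21,0],[-7,0,-4,0,28,0],[-7,0,-4,0,35,0],[-7,0,-4,0,42,0],[-7,0,-4,0,45,0],[-7,0,-4,0,45,0]]}}

```text
clock: 35.02
position: [554.0, -52.8, 160.8]
tool_rot: [2.133, -2.304, 0.004]
wrist_force: [0.3, 0.1, 0.9]
finger_gap: 85.4
grip_force: 0.0
```

Run:
```python
from fit import *
p,R,s=st();print(p,go((553,27,190),down(-90)))
```

```text
[553.9658389  -52.80904167 160.84755407] [-7.94, 0.71, -2.94, -0.06, -0.17, -4.41]
```

>>> {"op": "jog_arm", "data": {"increments": [[-4,0,-3,0,0,0],[-7.4,0,-3,0,0,0],[-7.4,0,-3,0,0,0],[-7.4,0,-3,0,0,0],[-7.4,0,-3,0,0,0],[-7.4,0,-3,0,0,0],[-7.4,0,-3,0,0,0]]}}

```text
clock: 35.6
position: [560.0, 17.7, 190.1]
tool_rot: [-2.127, 2.311, -0.0]
wrist_force: [0.1, 1.0, 0.9]
finger_gap: 85.6
grip_force: 0.0
```

Run:
```python
from fit import *
p,R,s=st();print(p)
q=snap("wrist");im=q["img"]
for k in vision.outline_of("tray_a_mid",q)[:3]:
  v,u=np.nonzero(k["pixels"]);w=np.array([atz(q,(a,b),28)[:2] for a,b in zip(u,v)],np.float32);print(round(k["conf"],2),k["uv"],cv2.minAreaRect(w),u.min(),u.max(),v.min(),v.max())
u=np.array(proj(q,(558,-14,28)),int)
x0,y0=u[0]-72,max(0,u[1]-54);c=im[y0:y0+108,x0:x0+144];print(x0,y0)
cv2.imwrite("pics/w9.png",cv2.resize(c,(800,600),interpolation=cv2.INTER_CUBIC))
np.savez("q9.npz",mtx=q["mtx"],R=q["R"],t=q["t"])
```

```text
[559.96394162  17.65995808 190.10616789]
0.8 [286.5, 155.0] ((556.51123046875, -14.802509307861328), (89.1395492553711, 61.874935150146484), 84.9023208618164) 251 320 108 205
0.57 [355.3, 274.9] ((484.2738037109375, 113.79341888427734), (86.423583984375, 65.56658935546875), 5.513427734375) 323 404 248 308
212 104
```

View pics/w9.png

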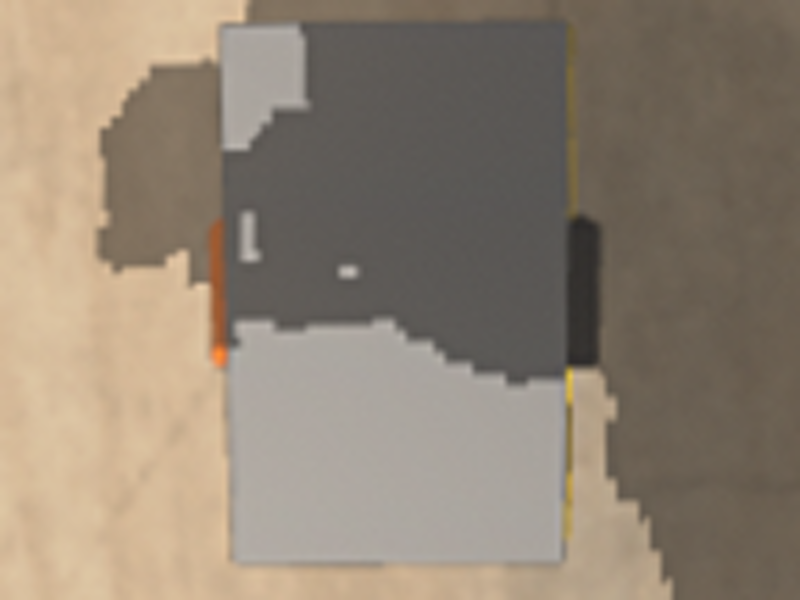

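The flip worked: grey is on top, bottom up, with the black lug at crop (583,290). Yellow is underneath and its orange lug shows at (218,290). Next I locate grey and grip it alone.

Run:
```python
from fit import *
d=np.load("q9.npz");q={k:d[k] for k in("mtx","R","t")};q["fish"]=True
P=lambda a,z=28:atz(q,(212+(a[0]+.5)/5.556-.5,104+(a[1]+.5)/5.556-.5),z)[:2]
c=np.array([P(a) for a in((220,23),(567,22),(566,562),(232,562))]);print(c.round(1),c.mean(0))
v=(c[3]+c[2]-c[0]-c[1]);th=np.degrees(np.arctan2(v[1],v[0]));print("long",th,np.linalg.norm(v)/2,np.linalg.norm(c[0]+c[3]-c[1]-c[2])/2)
u=v/np.linalg.norm(v);G=c.mean(0)-28*u;print(G, th-180);print(go((*G,80),down(th-180)),go((*G,26),down(th-180)))
```

```text
[[583.2 -62.1]
 [528.2 -57.7]
 [534.3  31.3]
 [590.1  26.7]] [558.91847379 -15.4505912 ]
long 85.81343872022126 89.16722353723779 55.58181381878591
[556.87435409 -43.37587678] -94.18656127977874
[6.14, -0.18, 11.02, -0.03, -0.01, -0.54] [6.13, -0.18, 16.42, -0.03, -0.01, -0.54]
```

>>> {"op": "jog_arm", "data": {"increments": [[3,-0.1,4,0,0,-0.5],[6.1,-0.2,8,0,0,-0.5],[6.1,-0.2,11,0,0,-0.5],[6.1,-0.2,11,0,0,-0.5],[6.1,-0.2,11,0,0,-0.5],[6.1,-0.2,11,0,0,-0.5],[6.1,-0.2,11,0,0,-0.5]]}}

```text
clock: 36.28
position: [559.4, -41.5, 82.9]
tool_rot: [-2.138, 2.296, -0.006]
wrist_force: [-0.4, 0.0, 2.3]
finger_gap: 85.1
grip_force: 0.0
```

Run:
```python
from fit import *
print(go((556.9,-43.4,26),down(-94.2)))
```

```text
[0.21, 0.26, 5.69, -0.33, 0.02, 0.12]
```

>>> {"op": "jog_arm", "data": {"increments": [[0.05,0.03,2,0,0,0],[0.05,0.03,4,0,0,0],[0.05,0.03,5,0,0,0],[0.05,0.03,5.4,0,0,0],[0.05,0.03,5.4,0,0,0],[0.05,0.03,5.4,0,0,0],[0.05,0.03,5.4,0,0,0],[0.05,0.03,5.4,0,0,0]]}}

```text
clock: 36.95
position: [558.0, -42.3, 27.5]
tool_rot: [-2.138, 2.298, -0.003]
wrist_force: [0.3, 0.6, 0.6]
finger_gap: 85.2
grip_force: 0.0
```

>>> {"op": "jog_arm", "data": {"increments": [[0,0,0,0,0,0],[0,0,0,0,0,0],[0,0,0,0,0,0],[0,0,0,0,0,0],[0,0,0,0,0,0],[0,0,0,0,0,0],[0,0,0,0,0,0],[0,0,0,0,0,0]], "gripper": 140, "newtons": 30}}

```text
clock: 37.62
position: [557.3, -42.5, 26.9]
tool_rot: [-2.139, 2.299, -0.002]
wrist_force: [-1.6, 1.0, 6.3]
finger_gap: 55.1
grip_force: 32.4
```

>>> {"op": "jog_arm", "data": {"increments": [[0,0,-0.5,0,0,0],[0,0,-1.2,0,0,0],[0,0,-2.2,0,0,0],[0,0,-4,0,0,0],[0,0,-7,0,0,0],[0,0,-10,0,0,0],[0,0,-12,0,0,0],[0,0,-12,0,0,0],[0,0,-12,0,0,0]], "newtons": 40}}

```text
clock: 38.37
position: [557.7, -42.2, 148.2]
tool_rot: [-2.137, 2.297, -0.004]
wrist_force: [-0.7, 0.4, -1.9]
finger_gap: 54.4
grip_force: 43.4
```

>>> {"op": "jog_arm", "data": {"increments": [[-3,0,0,0,0,0],[-6.5,0,0,0,0,0],[-10,0,0,0,0,0],[-14,0,0,0,0,0],[-18,0,0,0,0,0],[-18,0,0,0,0,0],[-18,0,0,0,0,0],[-18,0,0,0,0,0]]}}

```text
clock: 39.03
position: [569.2, 137.0, 145.2]
tool_rot: [2.139, -2.298, -0.0]
wrist_force: [-0.3, -0.7, -0.4]
finger_gap: 54.7
grip_force: 43.4
```

Run:
```python
from fit import *
p,R,s=st();print(p,s["finger_gap"])
q=snap("side")
for k in vision.pinpoint("riser_top",q): print("riser",round(k["conf"],2),k["uv"],atz(q,k["uv"],20).round(1))
q=snap("scene")
for k in vision.pinpoint("riser_top",q): print("riser",round(k["conf"],2),k["uv"],atz(q,k["uv"],20).round(1))
q=snap("wrist");cv2.imwrite("pics/w10.png",q["img"])
for k in vision.pinpoint("knob_1_mid",q): print("knob",round(k["conf"],2),np.round(k["uv"]),atz(q,k["uv"],13).round(1)[:2])
for k in vision.outline_of("tray_a_mid",q)[:3]:
  v,u=np.nonzero(k["pixels"]);w=np.array([atz(q,(a,b),14)[:2] for a,b in zip(u,v)],np.float32);print(round(k["conf"],2),k["uv"],cv2.minAreaRect(w))
for k in vision.outline_of("board_top",q)[:2]:
  v,u=np.nonzero(k["pixels"]);w=np.array([atz(q,(a,b),9)[:2] for a,b in zip(u,v)],np.float32);print("board",round(k["conf"],2),cv2.minAreaRect(w))
# place target
u=np.array([-.075,.997]);T=np.array([568.7,241.7])-27.1*u;print(T,go((*T,150),down(-85.7)))
u0=np.array(proj(q,(558,-14,14)),int)
x0,y0=u0[0]-72,max(0,u0[1]-54);c=q["img"][y0:y0+108,x0:x0+144];print(x0,y0);np.savez("q10.npz",mtx=q["mtx"],R=q["R"],t=q["t"])
cv2.imwrite("pics/w10c.png",cv2.resize(c,(800,600),interpolation=cv2.INTER_CUBIC))
```

```text
[569.21033505 137.00580304 145.19930772] 54.720140953557745
riser 0.98 [264.5, 258.4] [571.5 252.8  20. ]
riser 0.8 [333.9, 194.9] [ 331.6 -153.7   20. ]
riser 0.54 [266.4, 216.7] [559.8  21.   20. ]
riser 0.7 [256.4, 211.3] [585.6 256.8  20. ]
riser 0.56 [263.9, 292.7] [ 341.2 -165.4   20. ]
knob 0.66 [300.  58.] [549.2  20.2]
0.74 [385.6, 178.1] ((480.67388916015625, 123.44910430908203), (91.32308959960938, 62.51933288574219), 4.406985282897949)
0.67 [289.1, 287.4] ((571.8078002929688, 231.23162841796875), (135.9622802734375, 124.08727264404297), 86.1142807006836)
[570.7325 214.6813] [-7.8, 0.5, -0.35, -0.07, -0.0, -8.49]
213 0
```

View pics/w10c.png

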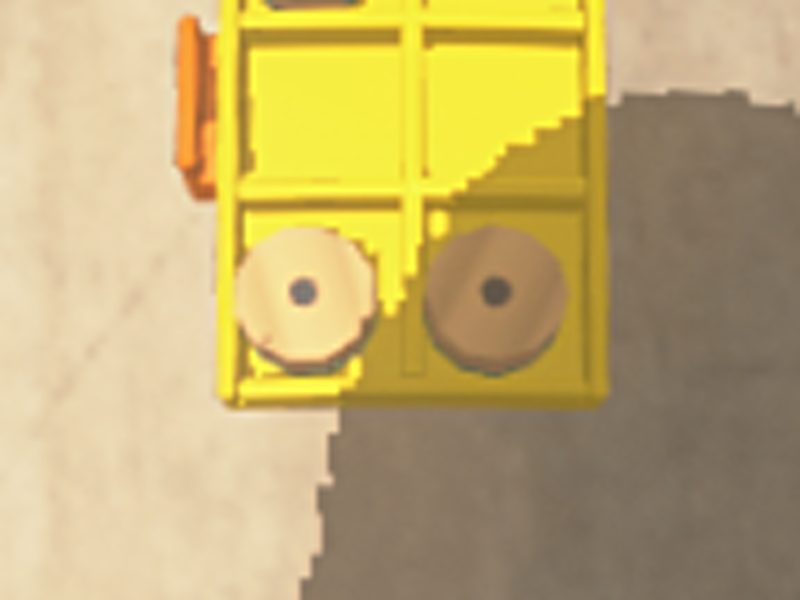

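All three knobs in the yellow tray are bare back up: two at the +y end (crop (303,290) and (497,290)) and one at the -y end on the +x side. I'll measure the riser unobstructed before laying grey down.

>>> {"op": "jog_arm", "data": {"increments": [[-4,0.2,-1,0,0,0],[-8,0.4,-2,0,0,-4],[-12,0.5,-3,0,0,-8],[-15.5,0.5,-4,0,0,-8.5],[-15.5,0.5,-4,0,0,-8.5],[-15.5,0.5,-4,0,0,-8.5],[-15.5,0.5,-4,0,0,-8.5],[-15.5,0.5,-4,0,0,-8.5]]}}

```text
clock: 40.1
position: [576.0, 290.9, 186.0]
tool_rot: [2.303, -2.136, 0.001]
wrist_force: [-0.1, 0.0, -2.0]
finger_gap: 55.1
grip_force: 43.4
```

Run:
```python
from fit import *
p,R,s=st();print(p)
q=snap("wrist");cv2.imwrite("pics/w11.png",q["img"])
for k in vision.pinpoint("riser_top",q): print("riser",round(k["conf"],2),k["uv"],atz(q,k["uv"],20).round(1))
for k in vision.outline_of("riser_top",q)[:3]:
  v,u=np.nonzero(k["pixels"]);w=np.array([atz(q,(a,b),20)[:2] for a,b in zip(u,v)],np.float32);rc=cv2.minAreaRect(w);print(round(k["conf"],2),k["uv"],rc,cv2.boxPoints(rc).round(1).tolist())
```

```text
[576.02623822 290.86702966 186.03680981]
riser 0.58 [296.1, 143.2] [569.3 244.9  20. ]
0.94 [296.6, 139.2] ((568.499755859375, 243.12460327148438), (50.69021987915039, 98.91102600097656), 5.414290428161621) [[538.5999755859375, 290.0], [547.9000244140625, 191.5], [598.4000244140625, 196.3000030517578], [589.0999755859375, 294.79998779296875]]
```

Run:
```python
from fit import *
print(go((570.8,215.5,60),down(-85.2)))
```

```text
[7.47, 1.11, 12.64, -0.05, -0.03, -0.52]
```

>>> {"op": "jog_arm", "data": {"increments": [[4,0.6,2,0,0,-0.5],[7.5,1.1,5,0,0,-0.5],[7.5,1.1,8.5,0,0,-0.5],[7.5,1.1,11.5,0,0,-0.5],[7.5,1.1,12.6,0,0,-0.5],[7.5,1.1,12.6,0,0,-0.5],[7.5,1.1,12.6,0,0,-0.5],[7.5,1.1,12.6,0,0,-0.5],[7.5,1.1,12.6,0,0,-0.5],[7.5,1.1,12.6,0,0,-0.5]]}}

```text
clock: 41.08
position: [572.0, 217.3, 62.3]
tool_rot: [-2.311, 2.122, -0.003]
wrist_force: [0.7, 0.2, -1.8]
finger_gap: 54.8
grip_force: 43.3
```

Run:
```python
from fit import *
print(st()[0],go((570.8,215.5,33),down(-85.2)))
```

```text
[572.00981806 217.34630133  62.26788781] [0.18, 0.15, 2.93, -0.24, 0.08, 0.09]
```

>>> {"op": "jog_arm", "data": {"increments": [[0.1,0.05,1,0,0,0],[0.1,0.05,1.6,0,0,0],[0.1,0.05,2,0,0,0],[0.1,0.05,2.3,0,0,0],[0.1,0.05,2.5,0,0,0],[0.1,0.05,2.6,0,0,0],[0.1,0.05,2.7,0,0,0],[0.1,0.05,2.75,0,0,0],[0.1,0.05,2.75,0,0,0],[0.1,0.05,2.75,0,0,0]]}}

```text
clock: 41.92
position: [570.8, 215.5, 33.1]
tool_rot: [-2.313, 2.124, -0.002]
wrist_force: [-0.2, 0.2, 0.1]
finger_gap: 55.2
grip_force: 43.4
```

>>> {"op": "jog_arm", "data": {"increments": [[0,0,0.05,0,0,0],[0,0,0.05,0,0,0],[0,0,0.05,0,0,0]]}}

```text
clock: 42.17
position: [570.8, 215.5, 33.0]
tool_rot: [-2.313, 2.124, -0.002]
wrist_force: [-1.6, -0.4, 5.0]
finger_gap: 55.0
grip_force: 44.0
```

Grey is down on the riser. I release it and move to look at the knobs with the gripper turned so it closes along the tray's length.

>>> {"op": "jog_arm", "data": {"increments": [[0,0,0,0,0,0],[0,0,0,0,0,0],[0,0,0,0,0,0],[0,0,0,0,0,0],[0,0,0,0,0,0],[0,0,-2,0,0,0],[0,0,-6,0,0,0],[0,0,-10,0,0,0],[0,0,-13,0,0,0],[0,0,-14,0,0,0]], "gripper": 0}}

```text
clock: 43.0
position: [572.8, 216.2, 178.6]
tool_rot: [-2.307, 2.118, -0.008]
wrist_force: [0.4, -0.3, 0.7]
finger_gap: 85.4
grip_force: 0.0
```

Run:
```python
from fit import *
print(st()[0],go((495,-12,180),down(-4.6)))
```

```text
[572.83140254 216.21131969 178.5985876 ] [22.07, 9.7, -0.3, -0.6, -0.28, -80.51]
```

>>> {"op": "jog_arm", "data": {"increments": [[3,1,0,0,0,-7],[6,3,0,0,0,-14],[10,4.5,0,0,0,-21],[14,6,0,0,0,-28],[18,8,0,0,0,-35],[22,9.7,0,0,0,-42],[22,9.7,0,0,0,-49],[22,9.7,0,0,0,-56],[22,9.7,0,0,0,-63],[22,9.7,0,0,0,-70]]}}

```text
clock: 43.83
position: [492.2, -12.5, 172.1]
tool_rot: [-3.115, 0.406, -0.001]
wrist_force: [-0.6, 0.9, 0.5]
finger_gap: 85.4
grip_force: 0.0
```

>>> {"op": "jog_arm", "data": {"increments": [[0,0,0,0,0,-7],[0,0,0,0,0,-10.5],[0,0,0,0,0,-10.5],[0,0,0,0,0,-10.5],[0,0,0,0,0,-10.5],[0,0,0,0,0,-10.5]], "gripper": 125}}

```text
clock: 44.33
position: [492.4, -12.0, 172.2]
tool_rot: [3.139, -0.129, 0.002]
wrist_force: [0.2, -1.4, 0.0]
finger_gap: 43.4
grip_force: 0.0
```

```bash
cat > knobs.py <<'E'
from fit import *
p,R,s=st();print(p,s["finger_gap"],R.as_matrix()[:,0])
q=snap("wrist");im=q["img"];cv2.imwrite("pics/k.png",im)
for k in vision.outline_of("tray_a_mid",q)[:3]:
  v,u=np.nonzero(k["pixels"]);w=np.array([atz(q,(a,b),14)[:2] for a,b in zip(u,v)],np.float32);print("tray",round(k["conf"],2),np.round(k["uv"]),cv2.minAreaRect(w))
for k in vision.outline_of("knob_1_mid",q):
  v,u=np.nonzero(k["pixels"]);w=np.array([atz(q,(a,b),22)[:2] for a,b in zip(u,v)],np.float32);c,rd=cv2.minEnclosingCircle(w);print("knob",round(k["conf"],2),np.round(k["uv"]),np.round(c,1),round(rd,1))
for k in vision.pinpoint("knob_1_mid",q): print("kp",round(k["conf"],2),np.round(k["uv"]),atz(q,k["uv"],13).round(1)[:2])
m=(cv2.inRange(im,(0,0,0),(110,115,120)))
E
python3 knobs.py
python3 - <<'E'
import cv2
im=cv2.imread("pics/k.png");cv2.imwrite("pics/k2.png",cv2.resize(im[60:330,100:460],(800,600)))
E
```

```text
[492.44362899 -12.0138596  172.21977652] 43.36154753654248 [ 0.99660946 -0.08227104  0.00102758]
tray 0.89 [ 44. 149.] ((566.6395263671875, 256.5864562988281), (64.8751220703125, 107.70153045654297), 5.2581400871276855)
tray 0.58 [151. 214.] ((480.3696594238281, 122.13352966308594), (91.91297912597656, 65.01300048828125), 4.691466808319092)
knob 0.35 [ 75. 134.] [572.7 189.1] 24.9
kp 0.64 [249. 137.] [547.6  15.8]
```

View pics/k2.png

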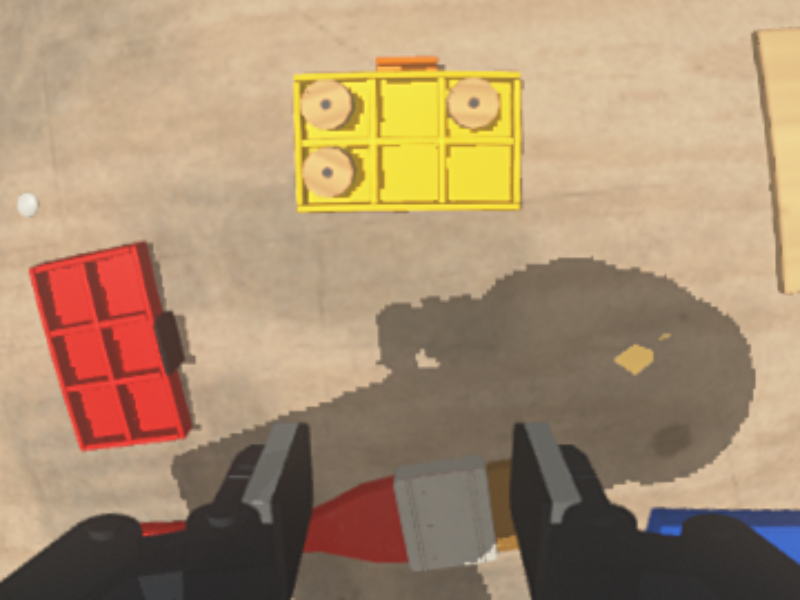

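Three bare-back knobs with holes at crop (325,104), (328,172) and (473,103). The yellow tray is open side up and nothing else is disturbed.

Run:
```python
from fit import *
q=snap("wrist");im=q["img"];g=cv2.cvtColor(im,cv2.COLOR_BGR2GRAY).astype(float)
out=[]
for a in((325,104),(328,172),(473,103)):
    c=np.array([100+a[0]/2.222-.5,60+a[1]/2.222-.5]);u,v=np.round(c).astype(int)
    w=np.clip(140-g[v-4:v+5,u-4:u+5],0,None);yy,xx=np.mgrid[v-4:v+5,u-4:u+5]
    c2=np.array([(w*xx).sum()/w.sum(),(w*yy).sum()/w.sum()]);P=atz(q,c2,22);print(c.round(1),c2.round(1),P.round(1));out.append(P[:2])
T=[atz(q,(100+a/2.222-.5,60+b/2.222-.5),14)[:2] for a,b in((296,73),(521,73),(520,211),(298,212))];print(np.round(T,1).tolist(),np.mean(T,0))
k=out[2];print(go((*k,60),down(-4.6)))
```

```text
[245.8 106.3] [246.2 106.7] [574.4  14.9  22. ]
[247.1 136.9] [246.8 137.1] [548.1  16.8  22. ]
[312.4 105.9] [313.  105.9] [570.2 -41.6  22. ]
[[588.7, 26.5], [581.5, -61.6], [526.2, -57.7], [533.0, 31.2]] [557.35072201 -15.38141848]
[7.98, 2.32, 11.24, -0.0, -0.06, -0.06]
```

>>> {"op": "jog_arm", "data": {"increments": [[4,1.2,4,0,0,0],[8,2.3,8,0,0,0],[8,2.3,11.2,0,0,0],[8,2.3,11.2,0,0,0],[8,2.3,11.2,0,0,0],[8,2.3,11.2,0,0,0],[8,2.3,11.2,0,0,0],[8,2.3,11.2,0,0,0]]}}

```text
clock: 45.25
position: [571.4, -41.0, 62.7]
tool_rot: [-3.139, 0.126, -0.008]
wrist_force: [-0.3, -0.4, 0.6]
finger_gap: 43.6
grip_force: 0.0
```

Run:
```python
from fit import *
print(st()[0],go((570.2,-41.6,30.5),down(-4.6)))
```

```text
[571.3733479  -41.03211893  62.71183513] [-0.13, 0.07, 3.22, -0.04, -0.28, -0.0]
```

>>> {"op": "jog_arm", "data": {"increments": [[-0.05,0.03,1.5,0,0,0],[-0.05,0.03,2.5,0,0,0],[-0.05,0.03,3,0,0,0],[-0.05,0.03,3,0,0,0],[-0.05,0.03,3,0,0,0],[-0.05,0.03,3,0,0,0]]}}

```text
clock: 45.75
position: [570.5, -41.6, 31.1]
tool_rot: [3.139, -0.127, 0.004]
wrist_force: [-0.5, 0.5, -0.1]
finger_gap: 43.9
grip_force: 0.0
```

>>> {"op": "jog_arm", "data": {"increments": [[0,0,0,0,0,0],[0,0,0,0,0,0],[0,0,0,0,0,0],[0,0,0,0,0,0],[0,0,0,0,0,0],[0,0,0,0,0,0],[0,0,0,0,0,0]], "gripper": 215, "newtons": 25}}

```text
clock: 46.33
position: [570.4, -41.8, 31.0]
tool_rot: [3.139, -0.127, 0.003]
wrist_force: [-1.3, -0.7, 6.1]
finger_gap: 17.2
grip_force: 24.7
```

>>> {"op": "jog_arm", "data": {"increments": [[0,0,-1,0,0,0],[0,0,-3,0,0,0],[0,0,-6,0,0,0],[0,0,-10,0,0,0],[0,0,-14,0,0,0],[0,0,-15,0,0,0],[0,0,-15,0,0,0]]}}

```text
clock: 46.92
position: [572.0, -41.5, 185.4]
tool_rot: [-3.138, 0.127, -0.015]
wrist_force: [-0.9, -0.8, -0.8]
finger_gap: 16.8
grip_force: 24.4
```

Run:
```python
from fit import *
print(st()[0],go((470,-245,180),down(-4.6)))
```

```text
[571.96557059 -41.53133323 185.38737954] [-8.53, 21.1, 0.42, -0.09, -0.56, -0.02]
```

>>> {"op": "jog_arm", "data": {"increments": [[-2,4,0,0,0,0],[-4,8,0,0,0,0],[-6,12,0.2,0,0,0],[-8,16,0.4,0,0,0],[-8.5,20,0.4,0,0,0],[-8.5,21,0.4,0,0,0],[-8.5,21,0.4,0,0,0],[-8.5,21,0.4,0,0,0],[-8.5,21,0.4,0,0,0]]}}

```text
clock: 47.67
position: [467.9, -243.7, 175.7]
tool_rot: [-3.138, 0.128, -0.0]
wrist_force: [-0.4, -0.6, 0.6]
finger_gap: 16.9
grip_force: 24.5
```

```bash
cat > board.py <<'E'
from fit import *
def board():
  q=snap("wrist");cv2.imwrite("pics/b.png",q["img"])
  for k in vision.outline_of("board_top",q)[:2]:
    m=k["pixels"].astype(np.uint8);c=max(cv2.findContours(m,cv2.RETR_EXTERNAL,cv2.CHAIN_APPROX_NONE)[0],key=cv2.contourArea)[:,0]
    w=np.array([atz(q,a,9)[:2] for a in c],np.float32);rc=cv2.minAreaRect(w);print("board",round(k["conf"],2),rc,c.min(0),c.max(0));yield rc
  for k in vision.pinpoint("board_top",q): print("bp",round(k["conf"],2),k["uv"],atz(q,k["uv"],9).round(1))
if __name__=="__main__":
  print(st()[0],st()[2]["finger_gap"])
  list(board())
E
python3 board.py
```

```text
[ 467.89907625 -243.7200354   175.74459823] 16.90241704418757
board 0.69 ((548.1832885742188, -254.3676300048828), (119.9106674194336, 159.61712646484375), 5.8924384117126465) [194  31] [384 184]
bp 0.8 [287.3, 104.8] [ 548.6 -251.7    9. ]
```

Run:
```python
from fit import *
print(go((582.6,-296.1,70),down(-4.6)))
```

```text
[11.8, 4.37, 10.62, -0.02, -0.05, 0.04]
```

>>> {"op": "jog_arm", "data": {"increments": [[4,1.5,3,0,0,0],[8,3,6,0,0,0],[11.8,4.4,9,0,0,0],[11.8,4.4,10.6,0,0,0],[11.8,4.4,10.6,0,0,0],[11.8,4.4,10.6,0,0,0],[11.8,4.4,10.6,0,0,0],[11.8,4.4,10.6,0,0,0]]}}

```text
clock: 48.48
position: [583.1, -297.3, 73.1]
tool_rot: [3.138, -0.125, 0.008]
wrist_force: [0.4, 0.1, 0.9]
finger_gap: 16.9
grip_force: 24.5
```

>>> {"op": "jog_arm", "data": {"increments": [[0,0,0.6,0,0,0],[0,0,1.4,0,0,0],[0,0,2.2,0,0,0],[0,0,2.7,0,0,0],[0,0,3.1,0,0,0],[0,0,3.1,0,0,0],[0,0,3.1,0,0,0],[0,0,3.1,0,0,0]]}}

```text
clock: 49.15
position: [582.5, -297.7, 39.7]
tool_rot: [3.139, -0.127, 0.002]
wrist_force: [-0.7, -0.9, 0.1]
finger_gap: 17.1
grip_force: 24.5
```

>>> {"op": "jog_arm", "data": {"increments": [[0,0,0.1,0,0,0],[0,0,0.2,0,0,0],[0,0,0.2,0,0,0],[0,0,0.2,0,0,0]]}}

```text
clock: 49.48
position: [582.3, -297.5, 37.5]
tool_rot: [3.139, -0.127, 0.002]
wrist_force: [0.1, -0.1, 0.3]
finger_gap: 16.8
grip_force: 24.5
```

>>> {"op": "jog_arm", "data": {"increments": [[0,0,0.08,0,0,0],[0,0,0.12,0,0,0],[0,0,0.12,0,0,0],[0,0,0.12,0,0,0]]}}

```text
clock: 49.82
position: [582.3, -297.5, 36.2]
tool_rot: [-3.139, 0.127, -0.002]
wrist_force: [1.1, -0.1, -0.3]
finger_gap: 16.9
grip_force: 24.5
```

>>> {"op": "jog_arm", "data": {"increments": [[0,0,0.05,0,0,0],[0,0,0.1,0,0,0],[0,0,0.1,0,0,0]]}}

```text
clock: 50.07
position: [582.5, -297.6, 36.0]
tool_rot: [3.139, -0.127, 0.003]
wrist_force: [-2.2, 1.0, 4.3]
finger_gap: 16.6
grip_force: 25.0
```

>>> {"op": "jog_arm", "data": {"increments": [[0,0,0,0,0,0],[0,0,0,0,0,0],[0,0,0,0,0,0],[0,0,-0.5,0,0,0],[0,0,-2,0,0,0],[0,0,-5,0,0,0],[0,0,-8,0,0,0],[0,0,-8,0,0,0]], "gripper": 125}}

```text
clock: 50.73
position: [585.5, -299.4, 122.9]
tool_rot: [3.134, -0.125, 0.019]
wrist_force: [2.1, -0.8, 1.5]
finger_gap: 43.4
grip_force: 0.0
```

Run:
```python
from fit import *
print(st()[0],go((574.4,14.9,60),down(-4.6)))
```

```text
[ 585.45970731 -299.4108129   122.86957046] [-3.69, -31.27, 6.09, 0.27, -0.69, 0.02]
```

>>> {"op": "jog_arm", "data": {"increments": [[-0.4,-4,0,0,0,0],[-0.8,-8,0,0,0,0],[-1.2,-12,0,0,0,0],[-1.7,-16,0,0,0,0],[-2.1,-20,0,0,0,0],[-2.6,-24,0,0,0,0],[-3,-28,1,0,0,0],[-3.35,-31.1,3,0,0,0],[-3.35,-31.1,5.6,0,0,0],[-3.35,-31.1,5.6,0,0,0]]}}

```text
clock: 51.57
position: [570.8, 16.7, 54.9]
tool_rot: [3.138, -0.124, -0.011]
wrist_force: [-1.8, -1.6, -1.2]
finger_gap: 43.8
grip_force: 0.0
```

>>> {"op": "jog_arm", "data": {"increments": [[0,0,0,0,0,0],[0,0,0,0,0,0],[0,0,0,0,0,0],[0,0,0,0,0,0]]}}

```text
clock: 51.9
position: [575.1, 14.4, 60.8]
tool_rot: [-3.138, 0.129, -0.006]
wrist_force: [0.1, 0.2, 0.4]
finger_gap: 43.5
grip_force: 0.0
```

Run:
```python
from fit import *
print(st()[0],go((574.4,14.9,31),down(-4.6)))
```

```text
[575.0569584   14.36906701  60.75533342] [-0.08, -0.05, 2.98, -0.04, -0.21, -0.11]
```

>>> {"op": "jog_arm", "data": {"increments": [[-0.05,-0.03,1.2,0,0,0],[-0.05,-0.03,2.2,0,0,0],[-0.05,-0.03,2.8,0,0,0],[-0.05,-0.03,2.9,0,0,0],[-0.05,-0.03,2.9,0,0,0],[-0.05,-0.03,2.9,0,0,0],[-0.05,-0.03,2.9,0,0,0]]}}

```text
clock: 52.48
position: [574.0, 15.6, 30.7]
tool_rot: [-3.139, 0.127, -0.003]
wrist_force: [0.4, 1.2, 0.8]
finger_gap: 43.5
grip_force: 0.0
```

>>> {"op": "jog_arm", "data": {"increments": [[0,0,0,0,0,0],[0,0,0,0,0,0],[0,0,0,0,0,0],[0,0,0,0,0,0],[0,0,0,0,0,0],[0,0,0,0,0,0],[0,0,0,0,0,0]], "gripper": 215}}

```text
clock: 53.07
position: [573.9, 15.5, 30.7]
tool_rot: [3.139, -0.127, 0.003]
wrist_force: [-1.0, -0.9, 5.3]
finger_gap: 17.0
grip_force: 24.7
```

>>> {"op": "jog_arm", "data": {"increments": [[0,0,-1,0,0,0],[0,0,-3,0,0,0],[0,0,-6,0,0,0],[0,0,-10,0,0,0],[0,0,-14,0,0,0],[0,0,-15,0,0,0],[0,0,-15,0,0,0],[0,0,-15,0,0,0]]}}

```text
clock: 53.73
position: [573.6, 15.9, 181.1]
tool_rot: [-3.138, 0.127, -0.004]
wrist_force: [-0.5, -0.6, -1.6]
finger_gap: 16.9
grip_force: 24.4
```

Run:
```python
from fit import *
print(st()[0],go((470,-235,180),down(-4.6)))
```

```text
[573.63583718  15.86397542 181.0839841 ] [-8.3, 25.84, 0.05, -0.08, -0.15, -0.04]
```

>>> {"op": "jog_arm", "data": {"increments": [[-1.3,4,0,0,0,0],[-2.6,8,0,0,0,0],[-3.9,12,0,0,0,0],[-5.2,16,0,0,0,0],[-6.5,20,0,0,0,0],[-7.8,24,0,0,0,0],[-8.3,25.8,0,0,0,0],[-8.3,25.8,0,0,0,0],[-8.3,25.8,0,0,0,0],[-8.3,25.8,0,0,0,0]]}}

```text
clock: 54.57
position: [469.4, -234.5, 179.0]
tool_rot: [-3.138, 0.128, 0.001]
wrist_force: [0.2, -0.0, 0.2]
finger_gap: 17.1
grip_force: 24.5
```

>>> {"op": "jog_arm", "data": {"increments": [[0,0,0,0,0,0],[0,0,0,0,0,0]]}}

```text
clock: 54.73
position: [470.1, -234.0, 179.7]
tool_rot: [-3.139, 0.125, -0.001]
wrist_force: [-0.0, -0.4, -0.3]
finger_gap: 17.0
grip_force: 24.5
```

```bash
cat > tgt.py <<'E'
from board import *
import sys
print(st()[0],st()[2]["finger_gap"])
rc=next(board());(cx,cy),(w,h),a=rc
if w>h: a-=90
a=np.radians(a);X=np.array([np.cos(a),np.sin(a)]);Y=np.array([-X[1],X[0]])
if Y[1]<0: X,Y=-X,-Y
for sx in(30,-30):
  for sy in(45,-45):
    P=np.array([cx,cy])+sx*X+sy*Y;print(sx,sy,P.round(1),go((*P,70),down(-4.6)))
E
python3 tgt.py
```

```text
[ 470.13095138 -233.97090464  179.71299115] 16.992027474746966
board 0.85 ((548.4385375976562, -254.37338256835938), (119.68673706054688, 159.7154083251953), 5.894676208496094) [206  34] [392 183]
30 45 [ 573.7 -206.5] [10.09, -3.57, 11.0, -0.01, -0.04, 0.04]
30 -45 [ 582.9 -296.1] [11.72, 5.28, 11.0, -0.01, -0.04, 0.04]
-30 45 [ 514.  -212.7] [4.19, -2.48, 11.0, -0.01, -0.04, 0.04]
-30 -45 [ 523.2 -302.2] [5.82, 6.37, 11.0, -0.01, -0.04, 0.04]
```

>>> {"op": "jog_arm", "data": {"increments": [[4,-1.5,3,0,0,0],[8,-3,6,0,0,0],[10.1,-3.6,9,0,0,0],[10.1,-3.6,11,0,0,0],[10.1,-3.6,11,0,0,0],[10.1,-3.6,11,0,0,0],[10.1,-3.6,12,0,0,0],[10.1,-3.6,13,0,0,0],[10.1,-3.6,13.7,0,0,0],[10.1,-3.6,13.9,0,0,0]]}}

```text
clock: 55.67
position: [572.7, -207.2, 40.6]
tool_rot: [-3.139, 0.128, -0.0]
wrist_force: [-0.3, -0.9, -1.2]
finger_gap: 16.8
grip_force: 24.5
```

>>> {"op": "jog_arm", "data": {"increments": [[0,0,0,0,0,0],[0,0,0.1,0,0,0],[0,0,0.2,0,0,0],[0,0,0.3,0,0,0],[0,0,0.35,0,0,0],[0,0,0.35,0,0,0],[0,0,0.35,0,0,0]]}}

```text
clock: 56.25
position: [573.7, -207.2, 37.8]
tool_rot: [3.139, -0.127, 0.002]
wrist_force: [-0.2, -0.7, 0.1]
finger_gap: 16.8
grip_force: 24.5
```

>>> {"op": "jog_arm", "data": {"increments": [[0,0,0.05,0,0,0],[0,0,0.1,0,0,0],[0,0,0.1,0,0,0]]}}

```text
clock: 56.5
position: [573.6, -207.2, 36.6]
tool_rot: [3.139, -0.127, 0.002]
wrist_force: [-0.2, 0.6, 0.1]
finger_gap: 17.1
grip_force: 24.5
```

>>> {"op": "jog_arm", "data": {"increments": [[0,0,0.05,0,0,0],[0,0,0.1,0,0,0],[0,0,0.1,0,0,0]]}}

```text
clock: 56.75
position: [573.7, -207.2, 35.8]
tool_rot: [3.139, -0.127, 0.002]
wrist_force: [0.0, 0.2, 0.1]
finger_gap: 17.0
grip_force: 24.5
```

>>> {"op": "jog_arm", "data": {"increments": [[0,0,0.04,0,0,0],[0,0,0.04,0,0,0],[0,0,0.04,0,0,0]]}}

```text
clock: 57.0
position: [573.7, -207.3, 35.7]
tool_rot: [3.139, -0.127, 0.002]
wrist_force: [-0.3, 1.4, 3.8]
finger_gap: 16.8
grip_force: 24.9
```

>>> {"op": "jog_arm", "data": {"increments": [[0,0,0,0,0,0],[0,0,0,0,0,0],[0,0,0,0,0,0],[0,0,-0.5,0,0,0],[0,0,-2,0,0,0],[0,0,-5,0,0,0],[0,0,-8,0,0,0],[0,0,-8,0,0,0],[0,0,-8,0,0,0],[0,0,-8,0,0,0]], "gripper": 125}}

```text
clock: 57.83
position: [573.4, -207.1, 115.3]
tool_rot: [-3.139, 0.127, -0.002]
wrist_force: [-0.4, 0.1, -0.2]
finger_gap: 43.3
grip_force: 0.0
```

Run:
```python
from fit import *
print(st()[0],go((548.1,16.8,60),down(-4.6)))
```

```text
[ 573.35438204 -207.06029985  115.33780962] [-4.34, -22.11, 5.54, -0.03, -0.07, -0.05]
```

>>> {"op": "jog_arm", "data": {"increments": [[-0.8,-4,0,0,0,0],[-1.6,-8,0,0,0,0],[-2.4,-12,0,0,0,0],[-3.1,-16,0,0,0,0],[-3.9,-20,0,0,0,0],[-4.3,-22.1,2,0,0,0],[-4.3,-22.1,5.5,0,0,0],[-4.3,-22.1,5.5,0,0,0],[-4.3,-22.1,5.5,0,0,0],[-4.3,-22.1,5.5,0,0,0]]}}

```text
clock: 58.67
position: [549.1, 15.9, 61.0]
tool_rot: [3.138, -0.127, 0.002]
wrist_force: [0.2, -0.2, 0.9]
finger_gap: 43.6
grip_force: 0.0
```

>>> {"op": "jog_arm", "data": {"increments": [[0,0,0,0,0,0],[0,0,0,0,0,0],[0,0,0,0,0,0]]}}

```text
clock: 58.92
position: [549.3, 16.1, 61.4]
tool_rot: [-3.138, 0.129, -0.005]
wrist_force: [-0.4, 0.7, 0.1]
finger_gap: 43.8
grip_force: 0.0
```

Run:
```python
from fit import *
print(st()[0],go((548.1,16.8,30.8),down(-4.6)))
```

```text
[549.33356057  16.11465738  61.44286801] [-0.14, -0.06, 3.06, -0.04, -0.18, -0.09]
```

>>> {"op": "jog_arm", "data": {"increments": [[-0.08,-0.03,1.2,0,0,0],[-0.08,-0.03,2.2,0,0,0],[-0.08,-0.03,2.8,0,0,0],[-0.08,-0.03,2.95,0,0,0],[-0.08,-0.03,2.95,0,0,0],[-0.08,-0.03,2.95,0,0,0],[-0.08,-0.03,2.95,0,0,0]]}}

```text
clock: 59.5
position: [548.3, 17.0, 31.3]
tool_rot: [-3.139, 0.127, -0.003]
wrist_force: [0.9, -0.1, -0.0]
finger_gap: 43.6
grip_force: 0.0
```

>>> {"op": "jog_arm", "data": {"increments": [[0,0,0,0,0,0],[0,0,0,0,0,0],[0,0,0,0,0,0],[0,0,0,0,0,0],[0,0,0,0,0,0],[0,0,0,0,0,0],[0,0,0,0,0,0]], "gripper": 215}}

```text
clock: 60.08
position: [548.2, 16.9, 31.2]
tool_rot: [-3.139, 0.127, -0.003]
wrist_force: [-1.3, 0.7, 4.9]
finger_gap: 17.0
grip_force: 24.7
```

>>> {"op": "jog_arm", "data": {"increments": [[0,0,-1,0,0,0],[0,0,-3,0,0,0],[0,0,-6,0,0,0],[0,0,-10,0,0,0],[0,0,-14,0,0,0],[0,0,-15,0,0,0],[0,0,-15,0,0,0],[0,0,-15,0,0,0]]}}

```text
clock: 60.75
position: [547.8, 17.1, 181.7]
tool_rot: [-3.138, 0.127, -0.004]
wrist_force: [0.0, -0.2, -0.6]
finger_gap: 17.5
grip_force: 24.4
```

>>> {"op": "jog_arm", "data": {"increments": [[-1,4,0,0,0,0],[-2,8,0,0,0,0],[-3,12,0,0,0,0],[-4,16,0,0,0,0],[-5,20,0,0,0,0],[-5.7,24,0,0,0,0],[-5.7,25.8,0,0,0,0],[-5.7,25.8,0,0,0,0],[-5.7,25.8,0,0,0,0],[-5.7,25.8,0,0,0,0]]}}

```text
clock: 61.58
position: [469.5, -235.2, 179.6]
tool_rot: [-3.138, 0.127, 0.002]
wrist_force: [0.4, 0.6, -1.2]
finger_gap: 17.1
grip_force: 24.5
```

>>> {"op": "jog_arm", "data": {"increments": [[0,0,0,0,0,0],[0,0,0,0,0,0],[0,0,0,0,0,0]]}}

```text
clock: 61.83
position: [470.2, -234.8, 180.6]
tool_rot: [-3.139, 0.125, -0.002]
wrist_force: [0.0, 0.4, -0.5]
finger_gap: 16.6
grip_force: 24.5
```

```bash
python3 tgt.py
```

```text
[ 470.23498716 -234.81513637  180.64477024] 16.619061317731745
board 0.55 ((548.7654418945312, -254.6636962890625), (121.09720611572266, 160.80877685546875), 6.069575786590576) [205  35] [392 185]
30 45 [ 573.8 -206.7] [10.09, -3.65, 11.09, -0.0, -0.07, 0.03]
30 -45 [ 583.4 -296.2] [11.75, 5.2, 11.09, -0.0, -0.07, 0.03]
-30 45 [ 514.2 -213.1] [4.19, -2.54, 11.08, -0.0, -0.07, 0.03]
-30 -45 [ 523.7 -302.6] [5.86, 6.3, 11.08, -0.0, -0.07, 0.03]
```

>>> {"op": "jog_arm", "data": {"increments": [[3,3,3,0,0,0],[5.85,6.3,6,0,0,0],[5.85,6.3,9,0,0,0],[5.85,6.3,11,0,0,0],[5.85,6.3,11,0,0,0],[5.85,6.3,12,0,0,0],[5.85,6.3,13,0,0,0],[5.85,6.3,13.7,0,0,0],[5.85,6.3,14,0,0,0],[5.85,6.3,14,0,0,0]]}}

```text
clock: 62.77
position: [523.3, -302.8, 41.0]
tool_rot: [3.139, -0.126, 0.002]
wrist_force: [-0.7, -1.2, -0.8]
finger_gap: 16.8
grip_force: 24.5
```

>>> {"op": "jog_arm", "data": {"increments": [[0,0,0,0,0,0],[0,0,0.1,0,0,0],[0,0,0.2,0,0,0],[0,0,0.25,0,0,0],[0,0,0.25,0,0,0],[0,0,0.25,0,0,0]]}}

```text
clock: 63.27
position: [523.4, -303.2, 38.3]
tool_rot: [3.139, -0.127, 0.002]
wrist_force: [0.6, -0.3, 0.2]
finger_gap: 17.1
grip_force: 24.5
```

>>> {"op": "jog_arm", "data": {"increments": [[0,0,0.05,0,0,0],[0,0,0.08,0,0,0],[0,0,0.08,0,0,0]]}}

```text
clock: 63.52
position: [523.3, -303.2, 37.4]
tool_rot: [-3.139, 0.127, -0.001]
wrist_force: [0.3, 0.1, 0.8]
finger_gap: 16.8
grip_force: 24.5
```

>>> {"op": "jog_arm", "data": {"increments": [[0,0,0.05,0,0,0],[0,0,0.1,0,0,0],[0,0,0.1,0,0,0]]}}

```text
clock: 63.77
position: [523.3, -303.1, 36.3]
tool_rot: [-3.139, 0.127, -0.001]
wrist_force: [-0.3, -0.1, -0.1]
finger_gap: 16.9
grip_force: 24.5
```

>>> {"op": "jog_arm", "data": {"increments": [[0,0,0.06,0,0,0],[0,0,0.06,0,0,0],[0,0,0.06,0,0,0]]}}

```text
clock: 64.02
position: [523.5, -303.2, 36.2]
tool_rot: [3.139, -0.127, 0.002]
wrist_force: [-0.8, 1.0, 2.8]
finger_gap: 16.9
grip_force: 24.9
```

>>> {"op": "jog_arm", "data": {"increments": [[0,0,0,0,0,0],[0,0,0,0,0,0],[0,0,0,0,0,0],[0,0,-0.5,0,0,0],[0,0,-2,0,0,0],[0,0,-5,0,0,0],[0,0,-9,0,0,0],[0,0,-13,0,0,0],[-4,-3,-17,0,0,0],[-8,-7,-21,0,0,0]], "gripper": 125}}

```text
clock: 64.85
position: [476.4, -257.2, 218.5]
tool_rot: [3.138, -0.129, 0.005]
wrist_force: [0.2, 0.4, 0.2]
finger_gap: 43.9
grip_force: 0.0
```

>>> {"op": "jog_arm", "data": {"increments": [[0,-4,0,0,0,0],[0,-8,0,0,0,0],[0,-12,0,0,0,0],[0,-12,0,0,0,0],[0,-12,0,0,0,0],[0,-12,0,0,0,0]]}}

```text
clock: 65.35
position: [486.0, -137.0, 216.8]
tool_rot: [3.139, -0.126, 0.002]
wrist_force: [-0.2, 0.0, -0.2]
finger_gap: 43.8
grip_force: 0.0
```

Run:
```python
from fit import *
print(st()[0]);q=snap("wrist");s=snap("side")
a=cv2.resize(q["img"],(560,420));b=cv2.resize(s["img"][170:275,240:300],(240,420))
cv2.imwrite("pics/fin.png",np.hstack([a,b]))
```

```text
[ 485.95621447 -137.03099925  216.78574023]
```

View pics/fin.png

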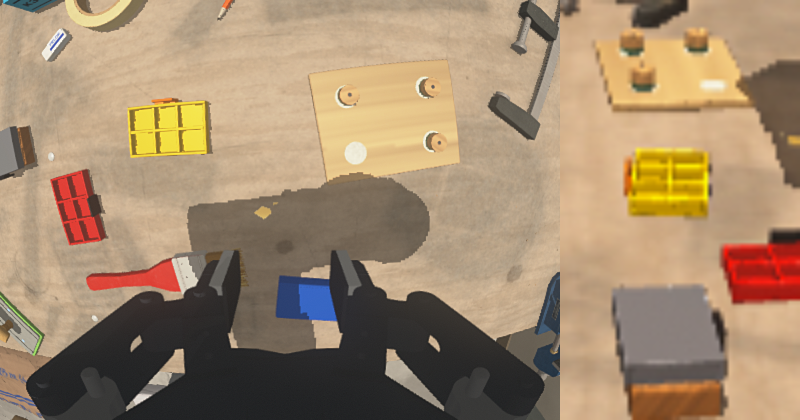

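The three knobs stand bare back up on the board, at (347,95), (430,88) and (435,142). The yellow tray (168,128) is empty and open side up, and grey lies upside down and flat on the riser. I'm handing in.

```bash
python3 -c "
from plant import r
print(r.job_done())"
```

```text
the job is handed in; nothing more can be done
None
```

The job is done and handed in at about 65 s: the trays were capped and flipped, the grey tray lies upside down on the wooden riser, all three knobs stand bare back up and well apart on the board, and the yellow tray is open side up on the table; the judge's result was not shown.

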